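# Clamp display boxes in a ratchet press

## Robot

A 6-joint arm with a two-finger parallel gripper is mounted at the origin on the work surface. World frame = base frame: x ahead of the robot, y to its left, z up, the work surface at z = 0. Lengths are in mm, angles in rad, forces in N, time in s.
With the tool pointing down it reaches from about 350 to 775 mm from the base axis. Payload 7.3 kg.
Tool frame: the origin (TCP) lies at the very end of the fingers, on their centre line; the grasp point (between the pads) lies bot.grip_point_offset behind it (bot.grip_point_offset is the distance from the TCP to the grasp point, in mm); z points along the fingers, y is the line along which they close (so a half turn about z gives the same grasp; the last joint's range is limited). The gripper opens to 92 mm and grips with 3 to 60 N. Pads are 19 mm wide; open, the fingers measure 130 mm over their backs; the gripper's body (75 mm by 190 mm) begins 47 mm behind the grasp point.
Start: joints at [-1.422, 0.342, 1.524, -0, 1.275, -0.146], TCP at [152.56, -502.365, 226.741] pointing down, gripper open.
Joint ranges: [-2.53, 2.53], [-0.77, 2.02], [0.04, 2.7], [-1, 4.14], [0.28, 2.66], [-3.11, 3.11]. Speed limits (rad/s): [2.57, 2.57, 3.14, 3.14, 3.14, 3.14].

## Interface

Orientations are given as [roll, pitch, yaw] about the fixed x, y, z axes, in that order (R = Rz(yaw) Ry(pitch) Rx(roll)).
In Python, from plant import bot gives the robot as it stands. The module is installed in compiled form; this text tells all that it offers.
- The arm moves only by the tool carry_out, never from a script. Its argument "plan" is a list of rows, each an object of numbers: "tx", "ty", "tz": the shift along the world's x, y, z in mm; "rx", "ry", "rz": the turn, a rotation vector about the world's x, y, z in rad. A call has 1 to 12 rows; each row shifts and turns the commanded pose from where the row before left it; what a row does not reach is not made up. A row lasts 1/10 s, in which the tool goes at most 50 mm and 8.59 degrees, less where a joint would pass 70% of its speed; a pose out of reach is approached as far as the arm can. A call with a gripper value outside its range is refused whole. "gripper" is the closure, from 0 (fully open) to 1 (shut), set as the call begins (left out, the last holds). The fingers move at their own pace and stop on an object; the grip force is fixed at half the most. Time passes only in rows, so rows that do not move let the fingers close. It gives the time, the measured TCP pose, the force, the opening and the grip force at its end, in the units of the state.
- bot.get_obs(): the state, without advancing time (a new reading comes with each control period).
- bot.capture(name): name is "scene" or "top"; returns the picture (384x512x3 uint8, red, green, blue); there is no depth.
- bot.camera_model(name): a dict with "camera_matrix" (3x3 intrinsics, pixels), "R" (3x3) and "t" (3): a world point X has camera coordinates R X + t. Camera axes: x right, y down, z forward; pixel columns grow to the right and rows downward; lengths in mm; the calibration is good to about 2 mm. A picture is of the moment at which its call begins. camera_model takes no time and is no camera call.
- bot.close_job(): hands the job in; it is judged then, once.
The state is a dict: "time": time; "joint_positions": joint angles; "dq": joint speeds; "tau": joint torques, N m; "tool_pos": TCP position; "tcp_rot": TCP orientation; "contact_force": force on the tool from outside, world axes, zero at the start; "moment": the same for the moment, N m; "grip_width": finger opening in mm; "finger_force": force on a finger pad.
Only numpy, scipy, OpenCV 4.12 (cv2) and the standard library are available. Lean on these libraries where they do the work, as an engineer would, in place of code of your own. Each camera call takes 0.05 s, during which the arm holds its last target. There are 200 camera calls.

## Task

Lift every white box that is present up and off its hook and stand them all upright in the empty bay of the press, side by side along the fence, windows facing the jaw. Flip the ratchet's yellow direction lever towards the jaw and, once the boxes are in, swing the red-knobbed handle back and forth until the blue jaw (which you must not push by hand) holds them against the fence; then drive the wooden wedge, thin end first and from the robot's side, into the gap between the jaw's back and the wedge stop until it jams tight. Do not tip a box over, and leave the glue bottle, cup and tape roll alone.

Things in the scene. Friction and masses are not known exactly. Their poses are not given: they have to be found in the camera images.
- box1: white wooden display box (sizes in mm), 48 wide (x), 40 deep (y), 110 tall, about 160 g; origin centre of underside. A window 28 wide, through along y, opens from 28 to 64 above the underside; over it a solid header 46 tall, good to grip across y from above. Hangs on a rack hook by the header's underside. May be absent
- box2: white wooden display box (sizes in mm), 48 wide (x), 40 deep (y), 110 tall, about 160 g; origin centre of underside. A window 28 wide, through along y, opens from 28 to 64 above the underside; over it a solid header 46 tall, good to grip across y from above. Hangs on a rack hook by the header's underside. May be absent
- box3: white wooden display box (sizes in mm), 48 wide (x), 40 deep (y), 110 tall, about 160 g; origin centre of underside. A window 28 wide, through along y, opens from 28 to 64 above the underside; over it a solid header 46 tall, good to grip across y from above. Hangs on a rack hook by the header's underside. May be absent
- box4: white wooden display box (sizes in mm), 48 wide (x), 40 deep (y), 110 tall, about 160 g; origin centre of underside. A window 28 wide, through along y, opens from 28 to 64 above the underside; over it a solid header 46 tall, good to grip across y from above. Hangs on a rack hook by the header's underside. May be absent
- rack: pale wooden hook rack (mm), fixed; origin on the table under its middle. A 14 thick bar along x at y=20, z=110 carries hooks at x=-112.5, -37.5, 37.5, 112.5: 8 thick level rods along -y, axis at z=110, to y=-78, where they turn up to z=124. Boxes hang at y about -45, underside at z=50, axes as the rack's. To free one raise it 14 to 26, then draw it 70 or more along -y
- press: clamping press (mm), fixed; origin on the table. Bed top at z=18, x -100..100, y -205..95. Fence inner face at y=70, 24 thick, top z=68. The jaw closes along +y; boxes stand between them, x within +-85, their y along the press's. Brown wedge stop: top z=53, x -95..-25, face slanted like the wedge (y=-35.2 at x=-95, -26.8 at x=-25). A ledge at bed height reaches out to x=-175 (y -80..20)
- bay (a point): point on the bed's top in the bay, x middle, at the y where the middle of a box stands when it touches the fence (20 from it)
- mouth (a point): point on the bed's top at the mouth of the wedge gap (press x=-95, y=-17.6: the middle of the gap when the jaw is closed on the boxes); the wedge goes in along the press's +x
- jaw: blue jaw (mm), 190 (x) by 30 (y) by 44 tall, top at press z=63; origin middle of underside, axes as the press's. Origin at press y=-11 fully open (bay 66 wide), y=15 when it touches boxes that touch the fence, end of travel 15.8. Driven by the ratchet, 10 mm per radian of its 14-tooth wheel; resists a direct push with 40 N
- handle (a joint): angle (rad) of the ratchet handle, -0.5 to 0.9; 0 points along the press's -x; it grows anticlockwise from above (knob towards press -y). Lever set to close: growing angle drives the jaw closed, about 3 N at the knob, more once tight; the way back clicks freely. A full swing to and fro moves the jaw about 9 mm (two teeth). Lever set to open: the reverse. Stays where left
- spindle (a point): point on the handle's axis, 50 above the table (press x=0, y=-140)
- grip (a point): centre of the red upright knob on the handle, 140 from the spindle axis: 26 mm diameter, from 48 to 106 above the table, this point at 83
- selector (a joint): angle (rad) of the yellow direction lever on the handle: -0.4 drives open (as at the start), 0.4 drives closed; stays where left. Pivot on the handle 48 from the spindle axis; the lever points back over the spindle, 48 long, so a push on its pin hardly turns the handle. Growing angle moves its upright pin towards the jaw (press +y), about 3 N at the pin
- selector_knob (a point): the upright yellow pin at the free end of the direction lever: 15 mm diameter, from about 54 to 88 above the table; this point on its axis at 78
- wedge: loose brown wedge (mm), 110 long (x), 32 tall, about 90 g; origin under its mid-length, 17.3 from the +y side. Thin end at +x, 28 wide; thick end 41. The +y side is parallel to x and goes along the jaw's back; the -y side slants by 0.119 rad. With the jaw closed it jams with about 60 of its length in the gap (8 per mm of gap); a push of 15 to 20 N on the thick end drives it tight
- wedge_tip (a point): middle of the wedge's thin end face, at half height
- wedge_butt (a point): place to grip the wedge by its thick end, 18 from that end, between its sides (39 mm apart there), 22 above its underside
- glue: glue bottle, 48 mm diameter, 130 tall, origin at its underside; leave alone
- cup: blue mug, 72 mm diameter, 85 tall, origin at its underside; leave alone
- tape: yellow roll of tape, 90 mm diameter, 24 tall, origin at its underside; leave alone

How it is judged (in metres and radians):
On the way, in this order (a step that is already met when the one before it is completed fails the run):
1. every box present stands upright in the bay, with the jaw still open (x of box1 in the frame of press between -0.085 and 0.085 m and y of box1 in the frame of press between 0.02 and 0.057 m and z of box1 in the frame of press between 0.012 and 0.024 m and angle between each of box1, box2, box3, box4's own z axis and vertical below 0.12 rad and x of box2 in the frame of press between -0.085 and 0.085 m and y of box2 in the frame of press between 0.02 and 0.057 m and z of box2 in the frame of press between 0.012 and 0.024 m and x of box3 in the frame of press between -0.085 and 0.085 m and y of box3 in the frame of press between 0.02 and 0.057 m and z of box3 in the frame of press between 0.012 and 0.024 m and x of box4 in the frame of press between -0.085 and 0.085 m and y of box4 in the frame of press between 0.02 and 0.057 m and z of box4 in the frame of press between 0.012 and 0.024 m and y of jaw in the frame of press below -0.003 m), for 0.3 s.
2. lever flipped to close and the jaw closed on the boxes (within 2.5 mm) by the ratchet (value of joint selector above 0.2 rad and y of jaw in the frame of press above 0.0125 m), for 0.2 s.
At the end, for the whole second after the job is handed in: all present boxes stand upright on the bed in the bay, middles within 6 mm of their closed place; lever set to close; jaw within 2.5 mm of closed; wedge upright, at least 28 mm in the gap and jammed (pressing on the jaw with over 0.05 N, or 52 mm in); all at rest (all of step 2 and x of box1 in the frame of press between -0.085 and 0.085 m and y of box1 in the frame of press between 0.044 and 0.056 m and z of box1 in the frame of press between 0.012 and 0.024 m and angle between each of box1, box2, box3, box4, wedge's own z axis and vertical below 0.12 rad and linear speed of each of box1, box2, box3, box4, wedge below 0.02 m/s and x of box2 in the frame of press between -0.085 and 0.085 m and y of box2 in the frame of press between 0.044 and 0.056 m and z of box2 in the frame of press between 0.012 and 0.024 m and x of box3 in the frame of press between -0.085 and 0.085 m and y of box3 in the frame of press between 0.044 and 0.056 m and z of box3 in the frame of press between 0.012 and 0.024 m and x of box4 in the frame of press between -0.085 and 0.085 m and y of box4 in the frame of press between 0.044 and 0.056 m and z of box4 in the frame of press between 0.012 and 0.024 m and x of wedge_tip in the frame of press between -0.067 and -0.01 m and z of wedge_tip in the frame of press between 0.026 and 0.042 m and angle between the x axis of wedge and the x axis of press, either way round below 0.1 rad and (contact force between wedge and jaw above 0.05 N or x of wedge_tip in the frame of press above -0.043 m)); the robot touches nothing.
It fails at once if a box tipped over (angle between any of box1, box2, box3, box4's own z axis and vertical above 0.9 rad).
It fails at once if the jaw pushed by hand (contact force between the fingers and jaw above 8 N).
It fails at once if a bystander disturbed (distance of any of glue, cup, tape from where it was at the start of the episode above 0.03 m).
Of box1, box2, box3, box4 only 2 to 3 are there at a start; the rules pass over those that are not, and their reading is None.
At some moment in a run one of wedge may be knocked a few centimetres aside while the robot is not near it.
It also fails if it takes over 200 s, if anything falls off the work surface, if the arm or the gripper's body presses on something with over 40 N, if the wrist force passes 120 N, or if a joint passes its speed limit or range.

## Working session

There is one attempt and no reset: what is moved stays moved. The work goes in short steps, Python scripts to look and compute and a tool call to move; the robot and the scene stay as the last step left them, time stands still between calls to the robot, and variables do not carry over. Pictures are saved under pics/ and viewed, at most 14 in all, crops included, and the job is handed in when it is done.

Besides the shell and the picture viewer there is one more tool, called after "Call:" as name([rows], argument=value, ...), one row to a line, values as JSON. carry_out: Moves the arm, as the interface text tells. Its arguments: {"type":"object","properties":{"plan":{"type":"array"},"gripper":{"type":"number"}},"required":["plan"]}

```bash
mkdir -p pics; python3 - <<'E'
from plant import bot
import cv2
for n in("scene","top"):
    cv2.imwrite(f"pics/{n}0.png",cv2.resize(bot.capture(n),(800,600),interpolation=cv2.INTER_CUBIC)[:,:,::-1])
    m=bot.camera_model(n);print(n,m)
print(bot.get_obs(),bot.grip_point_offset)
E
```

```text
scene {'camera_matrix': array([[378.00376928,   0.        , 260.1567277 ],
       [  0.        , 378.00376928, 185.78491796],
       [  0.        ,   0.        ,   1.        ]]), 'R': array([[-0.79624069,  0.60491622, -0.00878289],
       [ 0.32329288,  0.4131842 , -0.85132868],
       [-0.51135358, -0.68070198, -0.52455918]]), 't': array([ 469.85469457,  -86.33817909, 1467.24179939])}
top {'camera_matrix': array([[383.35981891,   0.        , 257.26947727],
       [  0.        , 383.35981891, 199.94607724],
       [  0.        ,   0.        ,   1.        ]]), 'R': array([[-0.01720686, -0.9998462 , -0.00339244],
       [-0.99411836,  0.01747093, -0.10688059],
       [ 0.10692342,  0.00153341, -0.99426608]]), 't': array([ -49.58360631,  552.54477469, 1013.42359436])}
{'time': 0.1, 'joint_positions': array([-1.42199717e+00,  3.42639172e-01,  1.52486701e+00,  8.68300083e-06,
        1.27538181e+00, -1.46030002e-01]), 'dq': array([ 1.55892641e-05, -1.15742605e-03, -2.74958909e-03, -8.52286105e-04,
       -1.21075455e-03,  4.20819569e-04]), 'tau': array([ 1.81627984e-03, -4.32004738e+01, -2.44694138e+01,  7.19330111e-02,
        5.26359421e-02, -4.56839030e-05]), 'tool_pos': array([ 152.5116537 , -502.01280202,  226.14066856]), 'tcp_rot': array([-3.14031231e+00, -1.96702425e-04,  2.94826494e-01]), 'contact_force': array([0.70064308, 0.31568545, 0.36138764]), 'moment': array([-0.04732139, -0.02517095,  0.00991418]), 'finger_force': 0.0, 'grip_width': 91.8159141210018} 18.8
```

View pics/scene0.png

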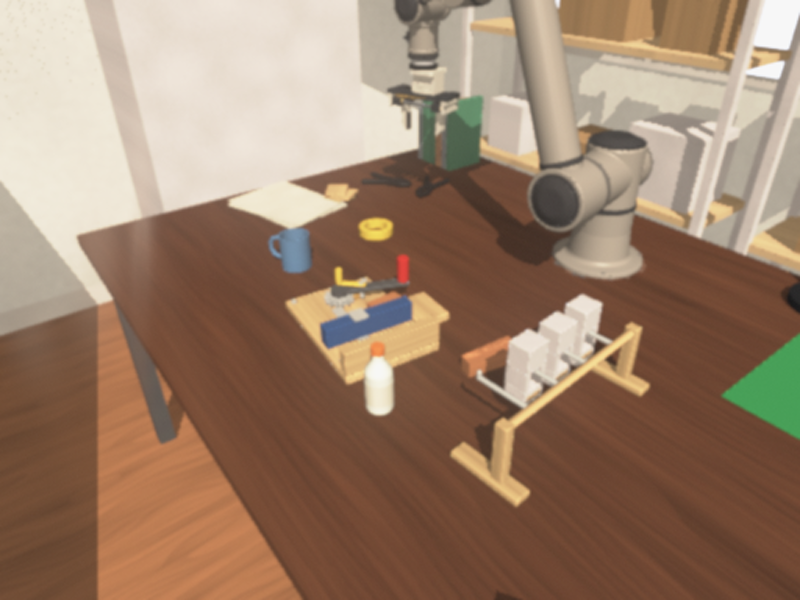

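View pics/top0.png

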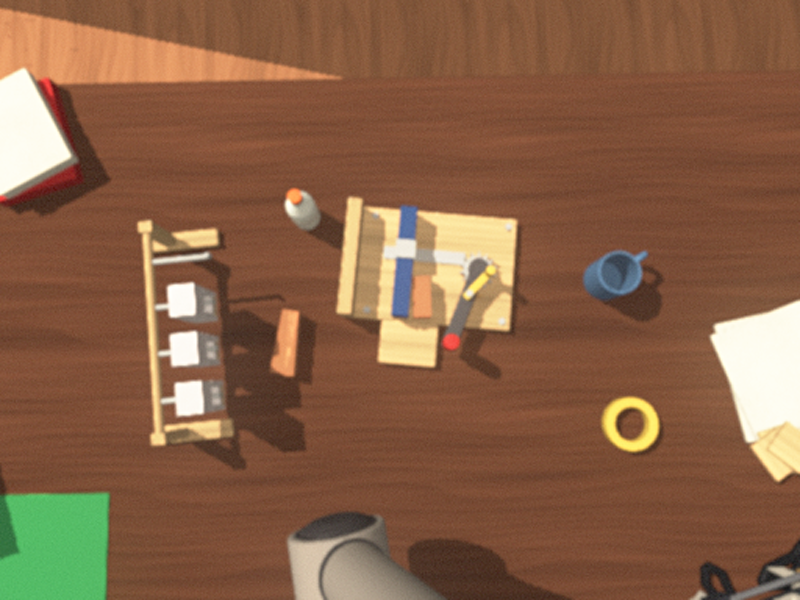

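Scene: three boxes on the rack (top view (183,300),(185,350),(190,398)), one empty hook. The press is near world axes, the wedge lies at (285,343), the bottle beside the fence at (302,210). Zooming for precise pixels.

```bash
cat > h.py <<'E'
from plant import bot
import numpy as np, cv2
def ray(n,uv,z):
    m=bot.camera_model(n);K,R,t=m["camera_matrix"],m["R"],m["t"]
    d=R.T@np.linalg.solve(K,[uv[0],uv[1],1]);c=-R.T@t
    return c+d*(z-c[2])/d[2]
def proj(n,X):
    m=bot.camera_model(n);p=m["camera_matrix"]@(m["R"]@np.array(X,float)+m["t"]);return p[:2]/p[2]
def crop(n,f,u0,v0,w,h,s,pts=()):
    # pts: world points drawn as crosses
    im=bot.capture(n)[:,:,::-1]
    o=cv2.resize(im[v0:v0+h,u0:u0+w],None,fx=s,fy=s,interpolation=cv2.INTER_CUBIC)
    for X in pts:
        p=(proj(n,X)-[u0,v0]+.5)*s; cv2.drawMarker(o,tuple(int(v) for v in p),(255,0,255),cv2.MARKER_CROSS,10,1)
    cv2.imwrite(f,o)
E
python3 - <<'E'
from h import *
crop("top","pics/t1.png",80,120,260,180,3)
crop("scene","pics/s1.png",180,150,240,180,3.3)
E
```

```text
(no output)
```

View pics/t1.png

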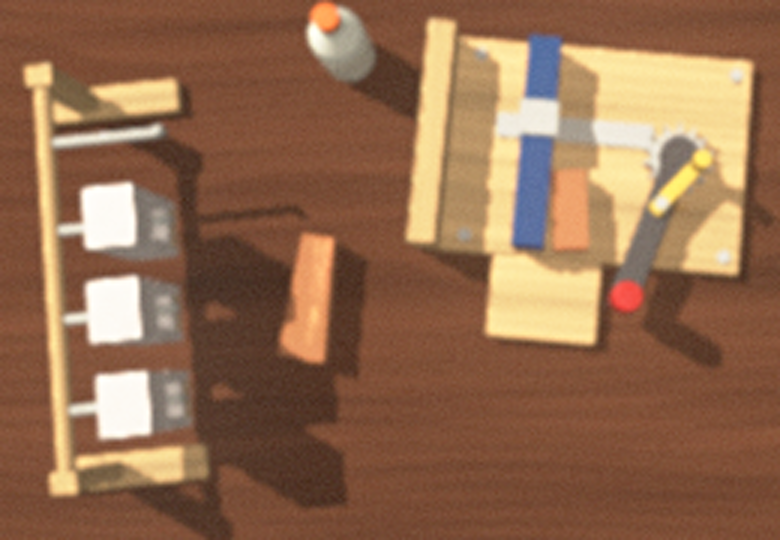

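View pics/s1.png

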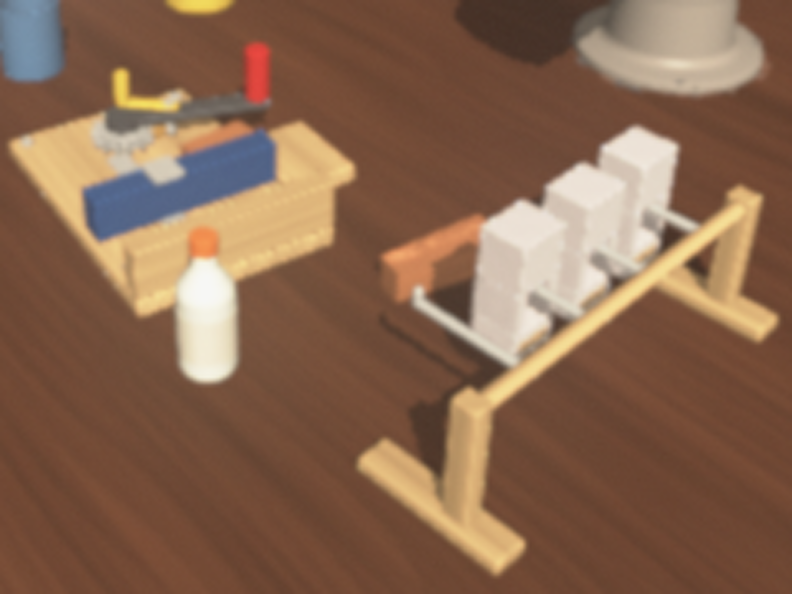

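```bash
cat > fit.py <<'E'
from h import *
from scipy.optimize import least_squares
def fit(obj,pix,x0,n="top",o=(80,120),s=3):
    obj=np.array(obj,float);pix=(np.array(pix,float)/s+np.array(o)-.5+.5/s)
    def W(q):
        c,si=np.cos(q[2]),np.sin(q[2]);return np.c_[q[0]+c*obj[:,0]-si*obj[:,1],q[1]+si*obj[:,0]+c*obj[:,1],obj[:,2]]
    r=least_squares(lambda q:np.ravel([proj(n,X)-p for X,p in zip(W(q),pix)]),x0)
    return r.x,np.abs(r.fun).max().round(2)
E
python3 - <<'E'
from fit import *
P,e=fit([(100,-205,18),(-100,-205,18),(100,94,68),(-100,94,68),(100,70,68),(-100,70,68),(-175,-80,18),(-175,20,18)],
 [(752,60),(738,276),(430,18),(407,243),(457,22),(435,246),(597,346),(486,335)],[550,0,0]);print("press",P,e)
o=[];
for x in(37.5,-37.5,-112.5): o+=[(x+24,-25,160),(x+24,-65,160),(x-24,-65,160),(x-24,-25,160)]
R,e=fit(o,[(82,188),(133,183),(137,245),(85,249),(86,284),(139,277),(143,340),(90,344),(96,377),(148,371),(152,433),(98,437)],[480,350,0]);print("rack",R,e)
Wd,e=fit([(55,17.3,32),(55,-10.7,32),(-55,-23.7,32),(-55,17.3,32)],[(302,235),(335,237),(325,362),(282,353)],[500,200,0]);print("wedge",Wd,e)
def w(T,p):
    c,s=np.cos(T[2]),np.sin(T[2]);return np.array([T[0]+c*p[0]-s*p[1],T[1]+s*p[0]+c*p[1]])
print("boxes",[w(R,(x,-45)).round(1) for x in(37.5,-37.5,-112.5)],"bay",w(P,(0,50)),"spindle",w(P,(0,-140)))
def px(p,z): return ray("top",np.array(p)/3+[80,120]-.33,z)
kn=px((627,295),106);pin=px((703,158),88);print("knob",kn,"pin",pin)
sp=w(P,(0,-140));d=sp-kn[:2];print("r",np.hypot(*d),"handle angle",np.arctan2(d[1],d[0])-P[2])
np.savez("poses.npz",P=P,R=R,W=Wd)
crop("top","pics/chk.png",80,120,260,180,3,[(*w(P,p[:2]),p[2]) for p in [(100,-205,18),(-100,70,68),(100,94,68),(-95,-4,63),(-95,-26,63),(95,-26,63),(-95,-35.2,53),(0,-140,50)]]+[(*w(R,p[:2]),p[2]) for p in[(112.5,-78,124),(0,20,110),(112.5,13,110)]]+[(*w(Wd,p[:2]),p[2]) for p in [(55,17.3,32),(55,-10.7,32),(-55,-23.7,32),(-55,17.3,32)]])
E
```

```text
press [ 6.38428421e+02 -5.33655125e+01 -1.01985874e-01] 0.62
rack [5.21627150e+02 3.18742912e+02 9.32524537e-02] 0.84
wedge [ 5.04509416e+02  1.41329388e+02 -1.78312875e-01] 0.51
boxes [array([563.2, 277.4]), array([488.5, 270.4]), array([413.8, 263.5])] bay [643.51887965  -3.62531517] spindle [ 624.175137   -192.63806506]
knob [ 496.47708062 -137.21373107  106.        ] pin [ 614.52813249 -207.19437734   88.        ]
r 139.20722108601106 handle angle -0.3075053469759965
```

View pics/chk.png

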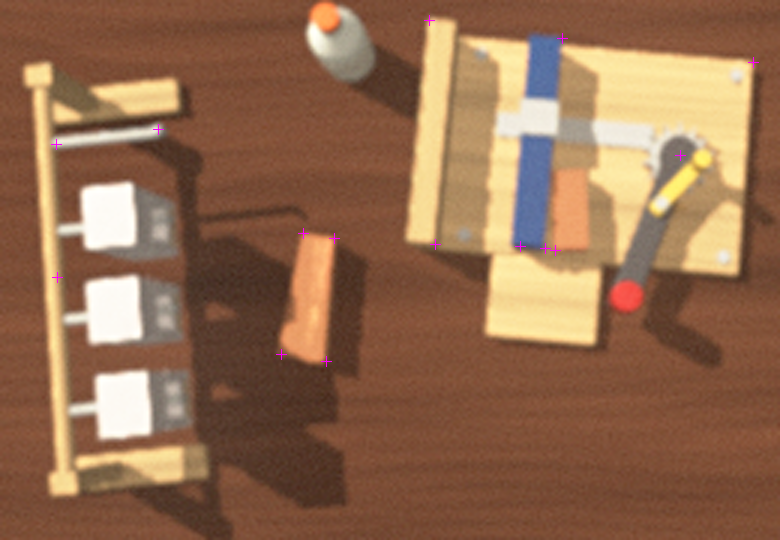

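Overlays match. First I'll flip the lever: closed fingers behind the pin.

Call:
carry_out([
  {"tx": 37.4, "ty": 22.1, "rz": 0.0722},
  {"tx": 37.4, "ty": 22.1, "rz": 0.0722},
  {"tx": 37.4, "ty": 22.1, "rz": 0.0722},
  {"tx": 37.4, "ty": 22.1, "rz": 0.0722},
  {"tx": 37.4, "ty": 22.1, "rz": 0.0722},
  {"tx": 37.4, "ty": 22.1, "rz": 0.0722},
  {"tx": 37.4, "ty": 22.1, "rz": 0.0722},
  {"tx": 37.4, "ty": 22.1, "rz": 0.0722},
  {"tx": 37.4, "ty": 22.1, "rz": 0.0722},
  {"tx": 37.4, "ty": 22.1, "rz": 0.0722},
  {"tx": 37.4, "ty": 22.1, "rz": 0.0722},
  {"tx": 37.4, "ty": 22.1, "rz": 0.0722},
], gripper=1)

```text
invalid input at $.plan[0]: expected keys tx, ty, tz, rx, ry, rz
```

Call:
carry_out([
  {"tx": 0},
  {"tx": 0},
  {"tx": 0},
])

```text
invalid input at $.plan[0]: expected keys tx, ty, tz, rx, ry, rz
```

Call:
carry_out([
  {"tx": 37.4, "ty": 22.1, "tz": 0, "rx": 0, "ry": 0, "rz": 0.0722},
  {"tx": 37.4, "ty": 22.1, "tz": 0, "rx": 0, "ry": 0, "rz": 0.0722},
  {"tx": 37.4, "ty": 22.1, "tz": 0, "rx": 0, "ry": 0, "rz": 0.0722},
  {"tx": 37.4, "ty": 22.1, "tz": 0, "rx": 0, "ry": 0, "rz": 0.0722},
  {"tx": 37.4, "ty": 22.1, "tz": 0, "rx": 0, "ry": 0, "rz": 0.0722},
  {"tx": 37.4, "ty": 22.1, "tz": 0, "rx": 0, "ry": 0, "rz": 0.0722},
  {"tx": 37.4, "ty": 22.1, "tz": 0, "rx": 0, "ry": 0, "rz": 0.0722},
  {"tx": 37.4, "ty": 22.1, "tz": 0, "rx": 0, "ry": 0, "rz": 0.0722},
  {"tx": 37.4, "ty": 22.1, "tz": 0, "rx": 0, "ry": 0, "rz": 0.0722},
  {"tx": 37.4, "ty": 22.1, "tz": 0, "rx": 0, "ry": 0, "rz": 0.0722},
  {"tx": 37.4, "ty": 22.1, "tz": 0, "rx": 0, "ry": 0, "rz": 0.0722},
  {"tx": 37.4, "ty": 22.1, "tz": 0, "rx": 0, "ry": 0, "rz": 0.0722},
], gripper=1)

```text
time: 1.45
tool_pos: [602.7, -236.0, 226.6]
tcp_rot: [-3.142, 0.0, 1.164]
contact_force: [0.2, -0.9, 0.2]
grip_width: 1.9
finger_force: 0.0
```

Call:
carry_out([
  {"tx": 0, "ty": 0, "tz": 0, "rx": 0, "ry": 0, "rz": 0},
  {"tx": 0, "ty": 0, "tz": 0, "rx": 0, "ry": 0, "rz": 0},
  {"tx": 0, "ty": 0, "tz": 0, "rx": 0, "ry": 0, "rz": 0},
])

```text
time: 1.75
tool_pos: [600.6, -237.7, 226.5]
tcp_rot: [-3.141, 0.0, 1.16]
contact_force: [0.5, -0.2, 0.3]
grip_width: 0.3
finger_force: 0.0
```

Call:
carry_out([
  {"tx": 0, "ty": 0, "tz": -40, "rx": 0, "ry": 0, "rz": 0},
  {"tx": 0, "ty": 0, "tz": -40, "rx": 0, "ry": 0, "rz": 0},
  {"tx": 0, "ty": 0, "tz": -40, "rx": 0, "ry": 0, "rz": 0},
  {"tx": 0, "ty": 0, "tz": -40, "rx": 0, "ry": 0, "rz": 0},
  {"tx": 0, "ty": 0, "tz": 0, "rx": 0, "ry": 0, "rz": 0},
  {"tx": 3.5, "ty": 8.1, "tz": 0, "rx": 0, "ry": 0, "rz": 0},
  {"tx": 3.5, "ty": 8.1, "tz": 0, "rx": 0, "ry": 0, "rz": 0},
])

```text
time: 2.45
tool_pos: [609.8, -222.1, 69.8]
tcp_rot: [3.136, 0.001, 1.16]
contact_force: [1.0, -5.1, -0.6]
grip_width: 0.4
finger_force: 2.5
```

Call:
carry_out([
  {"tx": 3.5, "ty": 8.1, "tz": 0, "rx": 0, "ry": 0, "rz": 0},
  {"tx": 3.5, "ty": 8.1, "tz": 0, "rx": 0, "ry": 0, "rz": 0},
  {"tx": 3.5, "ty": 8.1, "tz": 0, "rx": 0, "ry": 0, "rz": 0},
  {"tx": 3.5, "ty": 8.1, "tz": 0, "rx": 0, "ry": 0, "rz": 0},
])

```text
time: 2.85
tool_pos: [625.0, -189.8, 70.3]
tcp_rot: [3.133, 0.002, 1.162]
contact_force: [-4.2, -18.8, -0.1]
grip_width: 0.5
finger_force: 11.0
```

Call:
carry_out([
  {"tx": -5, "ty": -11, "tz": 0, "rx": 0, "ry": 0, "rz": 0},
  {"tx": 0, "ty": 0, "tz": 45, "rx": 0, "ry": 0, "rz": 0},
  {"tx": 0, "ty": 0, "tz": 45, "rx": 0, "ry": 0, "rz": 0},
  {"tx": 0, "ty": 0, "tz": 45, "rx": 0, "ry": 0, "rz": 0},
  {"tx": 0, "ty": 0, "tz": 45, "rx": 0, "ry": 0, "rz": 0},
])

```text
time: 3.35
tool_pos: [617.3, -199.1, 250.8]
tcp_rot: [3.139, -0.0, 1.161]
contact_force: [0.6, 0.2, 0.7]
grip_width: 0.1
finger_force: 0.0
```

Call:
carry_out([
  {"tx": -4.8, "ty": 40, "tz": 0, "rx": 0, "ry": 0, "rz": -0.089},
  {"tx": -4.8, "ty": 40, "tz": 0, "rx": 0, "ry": 0, "rz": -0.089},
  {"tx": -4.8, "ty": 40, "tz": 0, "rx": 0, "ry": 0, "rz": -0.089},
  {"tx": -4.8, "ty": 40, "tz": 0, "rx": 0, "ry": 0, "rz": -0.089},
  {"tx": -4.8, "ty": 40, "tz": 0, "rx": 0, "ry": 0, "rz": -0.089},
  {"tx": -4.8, "ty": 40, "tz": 0, "rx": 0, "ry": 0, "rz": -0.089},
  {"tx": -4.8, "ty": 40, "tz": 0, "rx": 0, "ry": 0, "rz": -0.089},
  {"tx": -4.8, "ty": 40, "tz": 0, "rx": 0, "ry": 0, "rz": -0.089},
  {"tx": -4.8, "ty": 40, "tz": 0, "rx": 0, "ry": 0, "rz": -0.089},
  {"tx": -4.8, "ty": 40, "tz": 0, "rx": 0, "ry": 0, "rz": -0.089},
  {"tx": -4.8, "ty": 40, "tz": 0, "rx": 0, "ry": 0, "rz": -0.089},
  {"tx": -4.8, "ty": 40, "tz": 0, "rx": 0, "ry": 0, "rz": -0.089},
], gripper=0.3)

```text
time: 4.55
tool_pos: [559.2, 282.5, 249.0]
tcp_rot: [-3.14, -0.003, 0.09]
contact_force: [0.2, 0.4, -0.4]
grip_width: 64.0
finger_force: 0.0
```

Call:
carry_out([
  {"tx": 0, "ty": 0, "tz": 0, "rx": 0, "ry": 0, "rz": 0},
  {"tx": 0, "ty": 0, "tz": 0, "rx": 0, "ry": 0, "rz": 0},
  {"tx": 0, "ty": 0, "tz": 0, "rx": 0, "ry": 0, "rz": 0},
])

```text
time: 4.85
tool_pos: [559.9, 279.7, 247.8]
tcp_rot: [3.142, -0.001, 0.093]
contact_force: [0.9, -1.4, -0.5]
grip_width: 64.6
finger_force: 0.0
```

```bash
python3 - <<'E'
from h import *
im=bot.capture("top")[:,:,::-1]
a=cv2.resize(im[120:230,280:340],None,fx=4,fy=4,interpolation=cv2.INTER_CUBIC)
cv2.imwrite("pics/sel.png",a)
for k in(0,):print(ray("top",(340/3+80-.33,50/3+120-.33),65),bot.get_obs()["tool_pos"])
E
```

```text
[722.03069267 109.81468005  65.        ] [560.02732662 279.37517375 247.57213511]
```

View pics/sel.png

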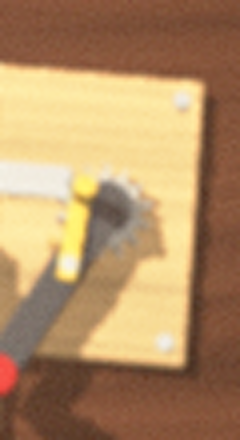

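The yellow pin (83,187) is now on the jaw side, so the lever is flipped. Next, grip box A.

Call:
carry_out([
  {"tx": 3.2, "ty": -2, "tz": -20, "rx": 0, "ry": 0, "rz": 0},
  {"tx": 0, "ty": 0, "tz": -30, "rx": 0, "ry": 0, "rz": 0},
  {"tx": 0, "ty": 0, "tz": -30, "rx": 0, "ry": 0, "rz": 0},
  {"tx": 0, "ty": 0, "tz": -20, "rx": 0, "ry": 0, "rz": 0},
  {"tx": 0, "ty": 0, "tz": -17, "rx": 0, "ry": 0, "rz": 0},
  {"tx": 0, "ty": 0, "tz": 0, "rx": 0, "ry": 0, "rz": 0},
  {"tx": 0, "ty": 0, "tz": 0, "rx": 0, "ry": 0, "rz": 0},
])

```text
time: 5.6
tool_pos: [563.6, 277.6, 130.4]
tcp_rot: [3.142, -0.0, 0.092]
contact_force: [-0.1, -1.0, 1.6]
grip_width: 63.8
finger_force: 0.0
```

Call:
carry_out([
  {"tx": 0, "ty": 0, "tz": 0, "rx": 0, "ry": 0, "rz": 0},
  {"tx": 0, "ty": 0, "tz": 0, "rx": 0, "ry": 0, "rz": 0},
  {"tx": 0, "ty": 0, "tz": 0, "rx": 0, "ry": 0, "rz": 0},
  {"tx": 0, "ty": 0, "tz": 0, "rx": 0, "ry": 0, "rz": 0},
  {"tx": 0, "ty": 0, "tz": 0, "rx": 0, "ry": 0, "rz": 0},
  {"tx": 0, "ty": 0, "tz": 0, "rx": 0, "ry": 0, "rz": 0},
], gripper=1)

```text
time: 6.2
tool_pos: [563.3, 278.4, 130.4]
tcp_rot: [3.142, -0.001, 0.093]
contact_force: [0.1, -0.9, 4.9]
grip_width: 39.6
finger_force: 30.0
```

Call:
carry_out([
  {"tx": 0, "ty": 0, "tz": 10, "rx": 0, "ry": 0, "rz": 0},
  {"tx": 0, "ty": 0, "tz": 10, "rx": 0, "ry": 0, "rz": 0},
  {"tx": 0, "ty": 0, "tz": 0, "rx": 0, "ry": 0, "rz": 0},
  {"tx": 2.1, "ty": -22.4, "tz": 0, "rx": 0, "ry": 0, "rz": 0},
  {"tx": 2.1, "ty": -22.4, "tz": 0, "rx": 0, "ry": 0, "rz": 0},
  {"tx": 2.1, "ty": -22.4, "tz": 0, "rx": 0, "ry": 0, "rz": 0},
  {"tx": 2.1, "ty": -22.4, "tz": 0, "rx": 0, "ry": 0, "rz": 0},
  {"tx": 0, "ty": 0, "tz": 0, "rx": 0, "ry": 0, "rz": 0},
  {"tx": 0, "ty": 0, "tz": 30, "rx": 0, "ry": 0, "rz": 0},
  {"tx": 0, "ty": 0, "tz": 30, "rx": 0, "ry": 0, "rz": 0},
  {"tx": 0, "ty": 0, "tz": 30, "rx": 0, "ry": 0, "rz": 0},
])

```text
time: 7.3
tool_pos: [571.0, 189.5, 240.6]
tcp_rot: [-3.141, 0.001, 0.093]
contact_force: [0.6, 0.2, -1.9]
grip_width: 39.8
finger_force: 30.0
```

Call:
carry_out([
  {"tx": 13.2, "ty": -20.2, "tz": 0, "rx": 0, "ry": 0, "rz": -0.0195},
  {"tx": 13.2, "ty": -20.2, "tz": 0, "rx": 0, "ry": 0, "rz": -0.0195},
  {"tx": 13.2, "ty": -20.2, "tz": 0, "rx": 0, "ry": 0, "rz": -0.0195},
  {"tx": 13.2, "ty": -20.2, "tz": 0, "rx": 0, "ry": 0, "rz": -0.0195},
  {"tx": 13.2, "ty": -20.2, "tz": 0, "rx": 0, "ry": 0, "rz": -0.0195},
  {"tx": 13.2, "ty": -20.2, "tz": 0, "rx": 0, "ry": 0, "rz": -0.0195},
  {"tx": 13.2, "ty": -20.2, "tz": 0, "rx": 0, "ry": 0, "rz": -0.0195},
  {"tx": 13.2, "ty": -20.2, "tz": 0, "rx": 0, "ry": 0, "rz": -0.0195},
  {"tx": 13.2, "ty": -20.2, "tz": 0, "rx": 0, "ry": 0, "rz": -0.0195},
  {"tx": 13.2, "ty": -20.2, "tz": 0, "rx": 0, "ry": 0, "rz": -0.0195},
  {"tx": 0, "ty": 0, "tz": 0, "rx": 0, "ry": 0, "rz": 0},
  {"tx": 0, "ty": 0, "tz": 0, "rx": 0, "ry": 0, "rz": 0},
])

```text
time: 8.5
tool_pos: [703.3, -12.6, 239.0]
tcp_rot: [-3.141, 0.001, -0.102]
contact_force: [-0.1, 0.7, -1.6]
grip_width: 39.8
finger_force: 30.0
```

Call:
carry_out([
  {"tx": 0.5, "ty": -1, "tz": -30, "rx": 0, "ry": 0, "rz": 0},
  {"tx": 0, "ty": 0, "tz": -30, "rx": 0, "ry": 0, "rz": 0},
  {"tx": 0, "ty": 0, "tz": -30, "rx": 0, "ry": 0, "rz": 0},
  {"tx": 0, "ty": 0, "tz": -25, "rx": 0, "ry": 0, "rz": 0},
  {"tx": 0, "ty": 0, "tz": -15, "rx": 0, "ry": 0, "rz": 0},
  {"tx": 0, "ty": 0, "tz": -5, "rx": 0, "ry": 0, "rz": 0},
  {"tx": 0, "ty": 0, "tz": -3, "rx": 0, "ry": 0, "rz": 0},
  {"tx": 0, "ty": 0, "tz": 0, "rx": 0, "ry": 0, "rz": 0},
  {"tx": 0, "ty": 0, "tz": 0, "rx": 0, "ry": 0, "rz": 0},
])

```text
time: 9.4
tool_pos: [704.4, -14.0, 103.1]
tcp_rot: [3.141, -0.002, -0.101]
contact_force: [-0.5, 0.3, -1.0]
grip_width: 40.2
finger_force: 30.0
```

```bash
python3 - <<'E'
from h import *
crop("scene","pics/s2.png",180,150,240,180,3.3)
E
```

```text
(no output)
```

View pics/s2.png

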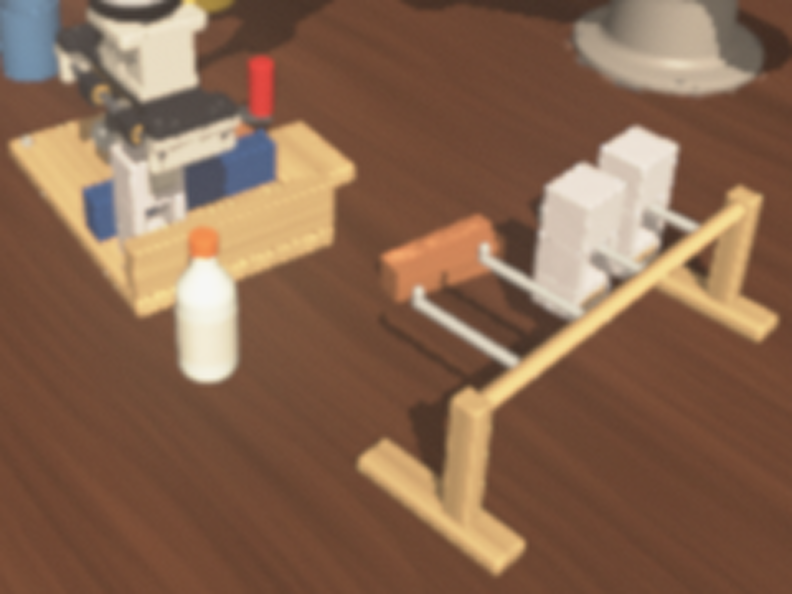

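The box is held upright between jaw and fence, still about 5 mm above the bed. I'll lower it gently and release.

Call:
carry_out([
  {"tx": 0, "ty": 0, "tz": -2.5, "rx": 0, "ry": 0, "rz": 0},
  {"tx": 0, "ty": 0, "tz": -2, "rx": 0, "ry": 0, "rz": 0},
  {"tx": 0, "ty": 0, "tz": -1, "rx": 0, "ry": 0, "rz": 0},
  {"tx": 0, "ty": 0, "tz": 0, "rx": 0, "ry": 0, "rz": 0},
  {"tx": 0, "ty": 0, "tz": 0, "rx": 0, "ry": 0, "rz": 0},
])

```text
time: 9.95
tool_pos: [704.3, -14.3, 98.5]
tcp_rot: [3.141, -0.002, -0.102]
contact_force: [-2.8, 0.5, 6.9]
grip_width: 40.0
finger_force: 30.0
```

Call:
carry_out([
  {"tx": 0, "ty": 0, "tz": 0, "rx": 0, "ry": 0, "rz": 0},
  {"tx": 0, "ty": 0, "tz": 0, "rx": 0, "ry": 0, "rz": 0},
  {"tx": 0, "ty": 0, "tz": 0, "rx": 0, "ry": 0, "rz": 0},
  {"tx": 0, "ty": 0, "tz": 20, "rx": 0, "ry": 0, "rz": 0},
  {"tx": 0, "ty": 0, "tz": 40, "rx": 0, "ry": 0, "rz": 0},
  {"tx": 0, "ty": 0, "tz": 40, "rx": 0, "ry": 0, "rz": 0},
  {"tx": 0, "ty": 0, "tz": 40, "rx": 0, "ry": 0, "rz": 0},
], gripper=0.3)

```text
time: 10.65
tool_pos: [703.7, -14.2, 237.4]
tcp_rot: [3.141, 0.001, -0.102]
contact_force: [1.1, 0.3, 0.4]
grip_width: 64.4
finger_force: 0.0
```

Call:
carry_out([
  {"tx": -24, "ty": 31.6, "tz": 0, "rx": 0, "ry": 0, "rz": 0.0217},
  {"tx": -24, "ty": 31.6, "tz": 0, "rx": 0, "ry": 0, "rz": 0.0217},
  {"tx": -24, "ty": 31.6, "tz": 0, "rx": 0, "ry": 0, "rz": 0.0217},
  {"tx": -24, "ty": 31.6, "tz": 0, "rx": 0, "ry": 0, "rz": 0.0217},
  {"tx": -24, "ty": 31.6, "tz": 0, "rx": 0, "ry": 0, "rz": 0.0217},
  {"tx": -24, "ty": 31.6, "tz": 0, "rx": 0, "ry": 0, "rz": 0.0217},
  {"tx": -24, "ty": 31.6, "tz": 0, "rx": 0, "ry": 0, "rz": 0.0217},
  {"tx": -24, "ty": 31.6, "tz": 0, "rx": 0, "ry": 0, "rz": 0.0217},
  {"tx": -24, "ty": 31.6, "tz": 0, "rx": 0, "ry": 0, "rz": 0.0217},
  {"tx": 0, "ty": 0, "tz": 0, "rx": 0, "ry": 0, "rz": 0},
  {"tx": 0, "ty": 0, "tz": 0, "rx": 0, "ry": 0, "rz": 0},
  {"tx": 0, "ty": 0, "tz": 0, "rx": 0, "ry": 0, "rz": 0},
])

```text
time: 11.85
tool_pos: [488.4, 269.6, 236.1]
tcp_rot: [3.141, -0.0, 0.093]
contact_force: [1.0, -0.5, 0.2]
grip_width: 64.0
finger_force: 0.0
```

Call:
carry_out([
  {"tx": 0, "ty": 0.8, "tz": -30, "rx": 0, "ry": 0, "rz": 0},
  {"tx": 0, "ty": 0, "tz": -30, "rx": 0, "ry": 0, "rz": 0},
  {"tx": 0, "ty": 0, "tz": -26, "rx": 0, "ry": 0, "rz": 0},
  {"tx": 0, "ty": 0, "tz": -20, "rx": 0, "ry": 0, "rz": 0},
  {"tx": 0, "ty": 0, "tz": 0, "rx": 0, "ry": 0, "rz": 0},
  {"tx": 0, "ty": 0, "tz": 0, "rx": 0, "ry": 0, "rz": 0},
])

```text
time: 12.45
tool_pos: [488.7, 270.3, 130.5]
tcp_rot: [3.141, 0.0, 0.092]
contact_force: [0.5, 0.4, -0.3]
grip_width: 64.2
finger_force: 0.0
```

Call:
carry_out([
  {"tx": 0, "ty": 0, "tz": 0, "rx": 0, "ry": 0, "rz": 0},
  {"tx": 0, "ty": 0, "tz": 0, "rx": 0, "ry": 0, "rz": 0},
  {"tx": 0, "ty": 0, "tz": 0, "rx": 0, "ry": 0, "rz": 0},
  {"tx": 0, "ty": 0, "tz": 0, "rx": 0, "ry": 0, "rz": 0},
  {"tx": 0, "ty": 0, "tz": 0, "rx": 0, "ry": 0, "rz": 0},
  {"tx": 0, "ty": 0, "tz": 0, "rx": 0, "ry": 0, "rz": 0},
], gripper=1)

```text
time: 13.05
tool_pos: [488.2, 271.2, 131.0]
tcp_rot: [-3.141, -0.001, 0.094]
contact_force: [-1.0, -0.3, 5.9]
grip_width: 39.5
finger_force: 30.0
```

Call:
carry_out([
  {"tx": 0, "ty": 0, "tz": 10, "rx": 0, "ry": 0, "rz": 0},
  {"tx": 0, "ty": 0, "tz": 10, "rx": 0, "ry": 0, "rz": 0},
  {"tx": 0, "ty": 0, "tz": 0, "rx": 0, "ry": 0, "rz": 0},
  {"tx": 2.1, "ty": -22.4, "tz": 0, "rx": 0, "ry": 0, "rz": 0},
  {"tx": 2.1, "ty": -22.4, "tz": 0, "rx": 0, "ry": 0, "rz": 0},
  {"tx": 2.1, "ty": -22.4, "tz": 0, "rx": 0, "ry": 0, "rz": 0},
  {"tx": 2.1, "ty": -22.4, "tz": 0, "rx": 0, "ry": 0, "rz": 0},
  {"tx": 0, "ty": 0, "tz": 0, "rx": 0, "ry": 0, "rz": 0},
  {"tx": 0, "ty": 0, "tz": 30, "rx": 0, "ry": 0, "rz": 0},
  {"tx": 0, "ty": 0, "tz": 30, "rx": 0, "ry": 0, "rz": 0},
  {"tx": 0, "ty": 0, "tz": 30, "rx": 0, "ry": 0, "rz": 0},
])

```text
time: 14.15
tool_pos: [495.9, 182.0, 241.1]
tcp_rot: [-3.141, 0.001, 0.094]
contact_force: [0.8, -0.8, -1.9]
grip_width: 39.5
finger_force: 30.0
```

Call:
carry_out([
  {"tx": 15.5, "ty": -19, "tz": 0, "rx": 0, "ry": 0, "rz": -0.0195},
  {"tx": 15.5, "ty": -19, "tz": 0, "rx": 0, "ry": 0, "rz": -0.0195},
  {"tx": 15.5, "ty": -19, "tz": 0, "rx": 0, "ry": 0, "rz": -0.0195},
  {"tx": 15.5, "ty": -19, "tz": 0, "rx": 0, "ry": 0, "rz": -0.0195},
  {"tx": 15.5, "ty": -19, "tz": 0, "rx": 0, "ry": 0, "rz": -0.0195},
  {"tx": 15.5, "ty": -19, "tz": 0, "rx": 0, "ry": 0, "rz": -0.0195},
  {"tx": 15.5, "ty": -19, "tz": 0, "rx": 0, "ry": 0, "rz": -0.0195},
  {"tx": 15.5, "ty": -19, "tz": 0, "rx": 0, "ry": 0, "rz": -0.0195},
  {"tx": 15.5, "ty": -19, "tz": 0, "rx": 0, "ry": 0, "rz": -0.0195},
  {"tx": 15.5, "ty": -19, "tz": 0, "rx": 0, "ry": 0, "rz": -0.0195},
  {"tx": 0, "ty": 0, "tz": 0, "rx": 0, "ry": 0, "rz": 0},
  {"tx": 0, "ty": 0, "tz": 0, "rx": 0, "ry": 0, "rz": 0},
])

```text
time: 15.35
tool_pos: [651.1, -8.1, 239.5]
tcp_rot: [-3.141, 0.001, -0.102]
contact_force: [0.1, 1.1, -2.2]
grip_width: 39.7
finger_force: 30.0
```

```bash
python3 - <<'E'
from h import *
print(bot.get_obs()["tool_pos"]);crop("top","pics/t3.png",180,110,160,110,5)
E
```

```text
[651.10141991  -8.10005828 239.48011463]
```

View pics/t3.png

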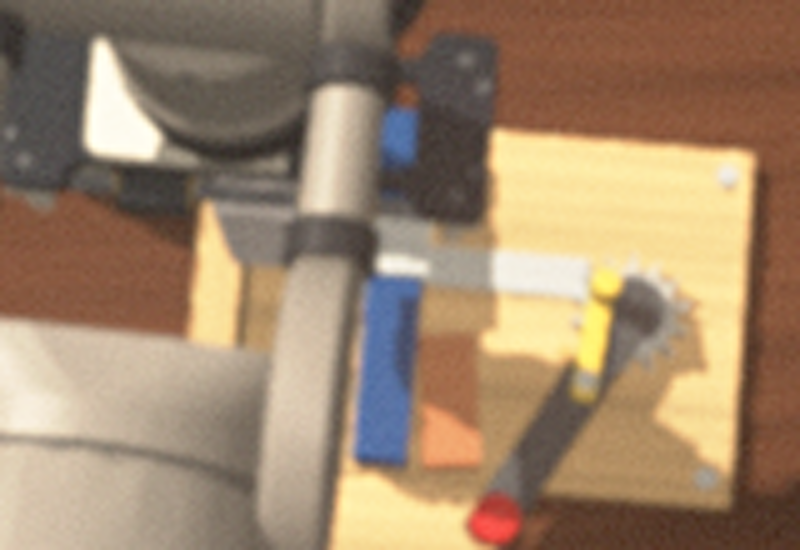

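The arm hides the box here. The jaw is unmoved and the lever still points jawward. Lowering.

Call:
carry_out([
  {"tx": 0.5, "ty": -0.4, "tz": -30, "rx": 0, "ry": 0, "rz": 0},
  {"tx": 0, "ty": 0, "tz": -30, "rx": 0, "ry": 0, "rz": 0},
  {"tx": 0, "ty": 0, "tz": -30, "rx": 0, "ry": 0, "rz": 0},
  {"tx": 0, "ty": 0, "tz": -25, "rx": 0, "ry": 0, "rz": 0},
  {"tx": 0, "ty": 0, "tz": -15, "rx": 0, "ry": 0, "rz": 0},
  {"tx": 0, "ty": 0, "tz": -5, "rx": 0, "ry": 0, "rz": 0},
  {"tx": 0, "ty": 0, "tz": -3, "rx": 0, "ry": 0, "rz": 0},
  {"tx": 0, "ty": 0, "tz": 0, "rx": 0, "ry": 0, "rz": 0},
  {"tx": 0, "ty": 0, "tz": -1.5, "rx": 0, "ry": 0, "rz": 0},
  {"tx": 0, "ty": 0, "tz": 0, "rx": 0, "ry": 0, "rz": 0},
])

```text
time: 16.4
tool_pos: [652.1, -8.9, 101.5]
tcp_rot: [3.142, -0.001, -0.101]
contact_force: [-0.5, -0.6, -1.8]
grip_width: 40.2
finger_force: 30.0
```

Call:
carry_out([
  {"tx": 0, "ty": 0, "tz": -1.5, "rx": 0, "ry": 0, "rz": 0},
  {"tx": 0, "ty": 0, "tz": -1.2, "rx": 0, "ry": 0, "rz": 0},
  {"tx": 0, "ty": 0, "tz": 0, "rx": 0, "ry": 0, "rz": 0},
  {"tx": 0, "ty": 0, "tz": 0, "rx": 0, "ry": 0, "rz": 0},
])

```text
time: 16.8
tool_pos: [652.1, -9.0, 99.1]
tcp_rot: [3.141, -0.001, -0.102]
contact_force: [-1.6, 0.3, 5.1]
grip_width: 39.9
finger_force: 30.0
```

Call:
carry_out([
  {"tx": 0, "ty": 0, "tz": 0, "rx": 0, "ry": 0, "rz": 0},
  {"tx": 0, "ty": 0, "tz": 0, "rx": 0, "ry": 0, "rz": 0},
  {"tx": 0, "ty": 0, "tz": 0, "rx": 0, "ry": 0, "rz": 0},
  {"tx": 0, "ty": 0, "tz": 20, "rx": 0, "ry": 0, "rz": 0},
  {"tx": 0, "ty": 0, "tz": 40, "rx": 0, "ry": 0, "rz": 0},
  {"tx": 0, "ty": 0, "tz": 40, "rx": 0, "ry": 0, "rz": 0},
  {"tx": 0, "ty": 0, "tz": 40, "rx": 0, "ry": 0, "rz": 0},
], gripper=0.3)

```text
time: 17.5
tool_pos: [651.6, -9.0, 239.3]
tcp_rot: [3.142, 0.001, -0.102]
contact_force: [0.7, -0.1, 0.7]
grip_width: 64.2
finger_force: 0.0
```

Call:
carry_out([
  {"tx": -26.5, "ty": 30.3, "tz": 0, "rx": 0, "ry": 0, "rz": 0.0217},
  {"tx": -26.5, "ty": 30.3, "tz": 0, "rx": 0, "ry": 0, "rz": 0.0217},
  {"tx": -26.5, "ty": 30.3, "tz": 0, "rx": 0, "ry": 0, "rz": 0.0217},
  {"tx": -26.5, "ty": 30.3, "tz": 0, "rx": 0, "ry": 0, "rz": 0.0217},
  {"tx": -26.5, "ty": 30.3, "tz": 0, "rx": 0, "ry": 0, "rz": 0.0217},
  {"tx": -26.5, "ty": 30.3, "tz": 0, "rx": 0, "ry": 0, "rz": 0.0217},
  {"tx": -26.5, "ty": 30.3, "tz": 0, "rx": 0, "ry": 0, "rz": 0.0217},
  {"tx": -26.5, "ty": 30.3, "tz": 0, "rx": 0, "ry": 0, "rz": 0.0217},
  {"tx": -26.5, "ty": 30.3, "tz": 0, "rx": 0, "ry": 0, "rz": 0.0217},
  {"tx": 0, "ty": 0, "tz": 0, "rx": 0, "ry": 0, "rz": 0},
  {"tx": 0, "ty": 0, "tz": 0, "rx": 0, "ry": 0, "rz": 0},
  {"tx": 0, "ty": 0, "tz": 0, "rx": 0, "ry": 0, "rz": 0},
])

```text
time: 18.7
tool_pos: [414.0, 263.2, 238.0]
tcp_rot: [3.141, -0.0, 0.093]
contact_force: [0.6, 0.3, 1.7]
grip_width: 64.0
finger_force: 0.0
```

Call:
carry_out([
  {"tx": 0, "ty": 0.8, "tz": -30, "rx": 0, "ry": 0, "rz": 0},
  {"tx": 0, "ty": 0, "tz": -30, "rx": 0, "ry": 0, "rz": 0},
  {"tx": 0, "ty": 0, "tz": -28, "rx": 0, "ry": 0, "rz": 0},
  {"tx": 0, "ty": 0, "tz": -20, "rx": 0, "ry": 0, "rz": 0},
  {"tx": 0, "ty": 0, "tz": 0, "rx": 0, "ry": 0, "rz": 0},
  {"tx": 0, "ty": 0, "tz": 0, "rx": 0, "ry": 0, "rz": 0},
])

```text
time: 19.3
tool_pos: [414.2, 263.9, 130.3]
tcp_rot: [3.141, 0.0, 0.092]
contact_force: [-0.3, -0.1, -0.4]
grip_width: 64.2
finger_force: 0.0
```

Call:
carry_out([
  {"tx": 0, "ty": 0, "tz": 0, "rx": 0, "ry": 0, "rz": 0},
  {"tx": 0, "ty": 0, "tz": 0, "rx": 0, "ry": 0, "rz": 0},
  {"tx": 0, "ty": 0, "tz": 0, "rx": 0, "ry": 0, "rz": 0},
  {"tx": 0, "ty": 0, "tz": 0, "rx": 0, "ry": 0, "rz": 0},
  {"tx": 0, "ty": 0, "tz": 0, "rx": 0, "ry": 0, "rz": 0},
  {"tx": 0, "ty": 0, "tz": 0, "rx": 0, "ry": 0, "rz": 0},
], gripper=1)

```text
time: 19.9
tool_pos: [413.6, 264.6, 130.7]
tcp_rot: [-3.142, -0.001, 0.094]
contact_force: [-0.1, -1.9, 7.1]
grip_width: 39.9
finger_force: 30.0
```

Call:
carry_out([
  {"tx": 0, "ty": 0, "tz": 10, "rx": 0, "ry": 0, "rz": 0},
  {"tx": 0, "ty": 0, "tz": 10, "rx": 0, "ry": 0, "rz": 0},
  {"tx": 0, "ty": 0, "tz": 0, "rx": 0, "ry": 0, "rz": 0},
  {"tx": 2.1, "ty": -22.4, "tz": 0, "rx": 0, "ry": 0, "rz": 0},
  {"tx": 2.1, "ty": -22.4, "tz": 0, "rx": 0, "ry": 0, "rz": 0},
  {"tx": 2.1, "ty": -22.4, "tz": 0, "rx": 0, "ry": 0, "rz": 0},
  {"tx": 2.1, "ty": -22.4, "tz": 0, "rx": 0, "ry": 0, "rz": 0},
  {"tx": 0, "ty": 0, "tz": 0, "rx": 0, "ry": 0, "rz": 0},
  {"tx": 0, "ty": 0, "tz": 30, "rx": 0, "ry": 0, "rz": 0},
  {"tx": 0, "ty": 0, "tz": 30, "rx": 0, "ry": 0, "rz": 0},
  {"tx": 0, "ty": 0, "tz": 30, "rx": 0, "ry": 0, "rz": 0},
  {"tx": 0, "ty": 0, "tz": 0, "rx": 0, "ry": 0, "rz": 0},
])

```text
time: 21.1
tool_pos: [423.6, 176.1, 243.8]
tcp_rot: [-3.14, -0.008, 0.094]
contact_force: [1.4, 0.3, -2.8]
grip_width: 39.7
finger_force: 30.0
```

Call:
carry_out([
  {"tx": 17.7, "ty": -17.8, "tz": 0, "rx": 0, "ry": 0, "rz": -0.0195},
  {"tx": 17.7, "ty": -17.8, "tz": 0, "rx": 0, "ry": 0, "rz": -0.0195},
  {"tx": 17.7, "ty": -17.8, "tz": 0, "rx": 0, "ry": 0, "rz": -0.0195},
  {"tx": 17.7, "ty": -17.8, "tz": 0, "rx": 0, "ry": 0, "rz": -0.0195},
  {"tx": 17.7, "ty": -17.8, "tz": 0, "rx": 0, "ry": 0, "rz": -0.0195},
  {"tx": 17.7, "ty": -17.8, "tz": 0, "rx": 0, "ry": 0, "rz": -0.0195},
  {"tx": 17.7, "ty": -17.8, "tz": 0, "rx": 0, "ry": 0, "rz": -0.0195},
  {"tx": 17.7, "ty": -17.8, "tz": 0, "rx": 0, "ry": 0, "rz": -0.0195},
  {"tx": 17.7, "ty": -17.8, "tz": 0, "rx": 0, "ry": 0, "rz": -0.0195},
  {"tx": 17.7, "ty": -17.8, "tz": 0, "rx": 0, "ry": 0, "rz": -0.0195},
  {"tx": 0, "ty": 0, "tz": 0, "rx": 0, "ry": 0, "rz": 0},
  {"tx": 0, "ty": 0, "tz": 0, "rx": 0, "ry": 0, "rz": 0},
])

```text
time: 22.3
tool_pos: [598.2, -2.7, 238.3]
tcp_rot: [-3.141, 0.003, -0.101]
contact_force: [-0.0, 1.1, -1.9]
grip_width: 39.7
finger_force: 30.0
```

Call:
carry_out([
  {"tx": 1, "ty": -0.5, "tz": -30, "rx": 0, "ry": 0, "rz": 0},
  {"tx": 0, "ty": 0, "tz": -30, "rx": 0, "ry": 0, "rz": 0},
  {"tx": 0, "ty": 0, "tz": -30, "rx": 0, "ry": 0, "rz": 0},
  {"tx": 0, "ty": 0, "tz": -25, "rx": 0, "ry": 0, "rz": 0},
  {"tx": 0, "ty": 0, "tz": -15, "rx": 0, "ry": 0, "rz": 0},
  {"tx": 0, "ty": 0, "tz": -5, "rx": 0, "ry": 0, "rz": 0},
  {"tx": 0, "ty": 0, "tz": -2, "rx": 0, "ry": 0, "rz": 0},
  {"tx": 0, "ty": 0, "tz": 0, "rx": 0, "ry": 0, "rz": 0},
  {"tx": 0, "ty": 0, "tz": -1, "rx": 0, "ry": 0, "rz": 0},
  {"tx": 0, "ty": 0, "tz": 0, "rx": 0, "ry": 0, "rz": 0},
])

```text
time: 23.3
tool_pos: [600.0, -3.6, 102.8]
tcp_rot: [3.142, -0.001, -0.101]
contact_force: [0.6, 0.4, -2.6]
grip_width: 40.0
finger_force: 30.0
```

Call:
carry_out([
  {"tx": 0, "ty": 0, "tz": -2.5, "rx": 0, "ry": 0, "rz": 0},
  {"tx": 0, "ty": 0, "tz": -1.5, "rx": 0, "ry": 0, "rz": 0},
  {"tx": 0, "ty": 0, "tz": 0, "rx": 0, "ry": 0, "rz": 0},
  {"tx": 0, "ty": 0, "tz": 0, "rx": 0, "ry": 0, "rz": 0},
])

```text
time: 23.7
tool_pos: [599.9, -3.6, 98.9]
tcp_rot: [3.141, -0.001, -0.101]
contact_force: [-1.7, -0.8, 6.2]
grip_width: 39.7
finger_force: 30.0
```

Call:
carry_out([
  {"tx": 0, "ty": 0, "tz": 0, "rx": 0, "ry": 0, "rz": 0},
  {"tx": 0, "ty": 0, "tz": 0, "rx": 0, "ry": 0, "rz": 0},
  {"tx": 0, "ty": 0, "tz": 0, "rx": 0, "ry": 0, "rz": 0},
  {"tx": 0, "ty": 0, "tz": 20, "rx": 0, "ry": 0, "rz": 0},
  {"tx": 0, "ty": 0, "tz": 40, "rx": 0, "ry": 0, "rz": 0},
  {"tx": 0, "ty": 0, "tz": 40, "rx": 0, "ry": 0, "rz": 0},
  {"tx": 0, "ty": 0, "tz": 40, "rx": 0, "ry": 0, "rz": 0},
], gripper=0.3)

```text
time: 24.4
tool_pos: [599.4, -3.5, 239.3]
tcp_rot: [3.142, 0.001, -0.101]
contact_force: [0.2, -0.0, 0.4]
grip_width: 64.3
finger_force: 0.0
```

Call:
carry_out([
  {"tx": -22, "ty": -44, "tz": 0, "rx": 0, "ry": 0, "rz": -0.03},
  {"tx": -22, "ty": -44, "tz": 0, "rx": 0, "ry": 0, "rz": -0.03},
  {"tx": -22, "ty": -44, "tz": 0, "rx": 0, "ry": 0, "rz": -0.03},
  {"tx": -22, "ty": -44, "tz": 0, "rx": 0, "ry": 0, "rz": -0.03},
  {"tx": -22, "ty": -44, "tz": 0, "rx": 0, "ry": 0, "rz": -0.03},
  {"tx": -22, "ty": -44, "tz": 0, "rx": 0, "ry": 0, "rz": -0.03},
  {"tx": -22, "ty": -44, "tz": 0, "rx": 0, "ry": 0, "rz": -0.03},
  {"tx": 0, "ty": 0, "tz": 0, "rx": 0, "ry": 0, "rz": -0.03},
  {"tx": 0, "ty": 0, "tz": 0, "rx": 0, "ry": 0, "rz": -0.03},
], gripper=0.45)

```text
time: 25.3
tool_pos: [444.6, -313.3, 237.7]
tcp_rot: [-3.141, 0.0, -0.376]
contact_force: [-0.1, -0.5, -0.6]
grip_width: 50.4
finger_force: 0.0
```

```bash
python3 - <<'E'
from h import *
o=bot.get_obs();print(o["tool_pos"],o["tcp_rot"],o["grip_width"])
crop("top","pics/t4.png",160,110,175,150,4)
E
```

```text
[ 444.58151645 -313.27116423  237.6960328 ] [-3.14149057e+00  4.14423293e-04 -3.76014028e-01] 50.35618654788833
```

View pics/t4.png

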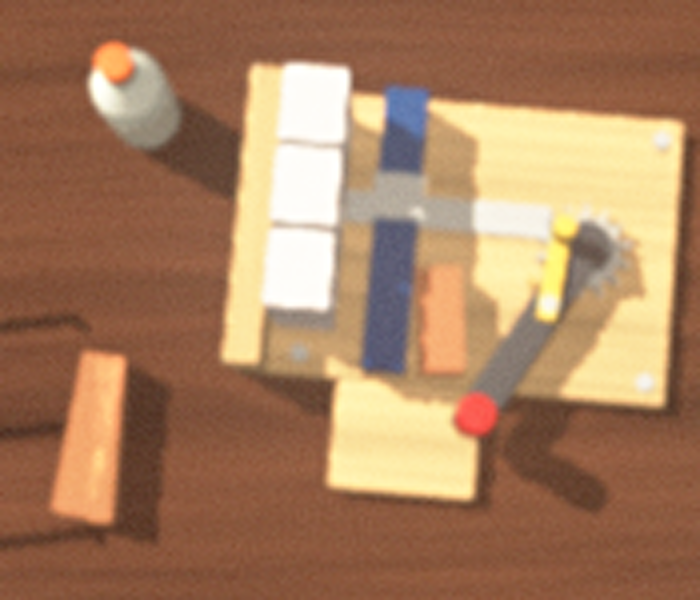

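All three boxes stand in the bay; knob at (476,413) in the crop, wedge at (90,437).

```bash
cat > arc.py <<'E'
from h import *
P=np.load("poses.npz")["P"];c,s=np.cos(P[2]),np.sin(P[2])
sp=P[:2]+np.array([-s,c])*-140
def knob(a): return sp-140*np.array([np.cos(a+P[2]),np.sin(a+P[2])])
E
python3 - <<'E'
from arc import *
k=ray("top",(476/4+160-.4,413/4+110-.4),106);d=sp-k[:2]
print(k,np.hypot(*d),np.arctan2(d[1],d[0])-P[2])
for a in(-.5,-.45,0,.5,.85,.9):print(a,knob(a).round(1),"yaw",round(a+P[2],3))
E
```

```text
[ 509.85896277 -112.28105784  106.        ] 139.7334473296106 -0.5107081531593475
-0.5 [ 508.8 -113.4] yaw -0.602
-0.45 [ 505.  -119.2] yaw -0.552
0 [ 484.9 -178.4] yaw -0.102
0.5 [ 495.1 -246.9] yaw 0.398
0.85 [ 521.5 -287.9] yaw 0.748
0.9 [ 526.4 -292.9] yaw 0.798
```

Call:
carry_out([
  {"tx": 10.7, "ty": 33.3, "tz": 0, "rx": 0, "ry": 0, "rz": -0.0377},
  {"tx": 10.7, "ty": 33.3, "tz": 0, "rx": 0, "ry": 0, "rz": -0.0377},
  {"tx": 10.7, "ty": 33.3, "tz": 0, "rx": 0, "ry": 0, "rz": -0.0377},
  {"tx": 10.7, "ty": 33.3, "tz": 0, "rx": 0, "ry": 0, "rz": -0.0377},
  {"tx": 10.7, "ty": 33.3, "tz": 0, "rx": 0, "ry": 0, "rz": -0.0377},
  {"tx": 10.7, "ty": 33.3, "tz": 0, "rx": 0, "ry": 0, "rz": -0.0377},
  {"tx": 0, "ty": 0, "tz": 0, "rx": 0, "ry": 0, "rz": 0},
  {"tx": 0, "ty": 0, "tz": -40, "rx": 0, "ry": 0, "rz": 0},
  {"tx": 0, "ty": 0, "tz": -40, "rx": 0, "ry": 0, "rz": 0},
  {"tx": 0, "ty": 0, "tz": -30, "rx": 0, "ry": 0, "rz": 0},
  {"tx": 0, "ty": 0, "tz": 0, "rx": 0, "ry": 0, "rz": 0},
  {"tx": 0, "ty": 0, "tz": 0, "rx": 0, "ry": 0, "rz": 0},
])

```text
time: 26.55
tool_pos: [510.1, -112.2, 128.6]
tcp_rot: [3.141, 0.0, -0.597]
contact_force: [1.4, 0.3, 0.1]
grip_width: 50.4
finger_force: 0.0
```

Call:
carry_out([
  {"tx": -0.5, "ty": 0, "tz": -28, "rx": 0, "ry": 0, "rz": 0},
  {"tx": 0, "ty": 0, "tz": -28, "rx": 0, "ry": 0, "rz": 0},
  {"tx": 0, "ty": 0, "tz": 0, "rx": 0, "ry": 0, "rz": 0},
])

```text
time: 26.85
tool_pos: [508.6, -111.7, 71.3]
tcp_rot: [3.141, 0.003, -0.597]
contact_force: [-0.0, -0.5, -0.4]
grip_width: 50.3
finger_force: 0.0
```

Call:
carry_out([
  {"tx": 0, "ty": 0, "tz": 0, "rx": 0, "ry": 0, "rz": 0},
  {"tx": 0, "ty": 0, "tz": 0, "rx": 0, "ry": 0, "rz": 0},
  {"tx": 0, "ty": 0, "tz": 0, "rx": 0, "ry": 0, "rz": 0},
  {"tx": 0, "ty": 0, "tz": 0, "rx": 0, "ry": 0, "rz": 0},
], gripper=0.68)

```text
time: 27.25
tool_pos: [510.0, -112.0, 73.2]
tcp_rot: [-3.141, -0.002, -0.597]
contact_force: [-0.0, -0.2, -0.1]
grip_width: 29.9
finger_force: 0.0
```

```bash
python3 - <<'E'
from arc import *
for a0,n in((-.5,12),):
    q=np.linspace(-.5,.9,12)
    p=np.array([knob(a) for a in q]);print(np.diff(p,axis=0).round(1).tolist(),1.4/11)
E
```

```text
[[-9.1, -15.3], [-7.1, -16.3], [-5.0, -17.1], [-2.8, -17.6], [-0.5, -17.8], [1.7, -17.7], [4.0, -17.4], [6.1, -16.7], [8.2, -15.8], [10.2, -14.6], [11.9, -13.2]] 0.12727272727272726
```

Call:
carry_out([
  {"tx": -9.1, "ty": -15.3, "tz": 0, "rx": 0, "ry": 0, "rz": 0.127},
  {"tx": -7.1, "ty": -16.3, "tz": 0, "rx": 0, "ry": 0, "rz": 0.127},
  {"tx": -5.0, "ty": -17.1, "tz": 0, "rx": 0, "ry": 0, "rz": 0.127},
  {"tx": -2.8, "ty": -17.6, "tz": 0, "rx": 0, "ry": 0, "rz": 0.127},
  {"tx": -0.5, "ty": -17.8, "tz": 0, "rx": 0, "ry": 0, "rz": 0.127},
  {"tx": 1.7, "ty": -17.7, "tz": 0, "rx": 0, "ry": 0, "rz": 0.127},
  {"tx": 4.0, "ty": -17.4, "tz": 0, "rx": 0, "ry": 0, "rz": 0.127},
  {"tx": 6.1, "ty": -16.7, "tz": 0, "rx": 0, "ry": 0, "rz": 0.127},
  {"tx": 8.2, "ty": -15.8, "tz": 0, "rx": 0, "ry": 0, "rz": 0.127},
  {"tx": 10.2, "ty": -14.6, "tz": 0, "rx": 0, "ry": 0, "rz": 0.127},
  {"tx": 6, "ty": -7, "tz": 0, "rx": 0, "ry": 0, "rz": 0.06},
  {"tx": 0, "ty": 0, "tz": 0, "rx": 0, "ry": 0, "rz": 0},
])

```text
time: 28.45
tool_pos: [521.1, -285.8, 72.2]
tcp_rot: [3.142, 0.0, 0.732]
contact_force: [-1.8, 0.9, 0.5]
grip_width: 29.0
finger_force: 0.9
```

```bash
python3 - <<'E'
from h import *
crop("top","pics/t5.png",160,110,175,150,4)
E
```

```text
(no output)
```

View pics/t5.png

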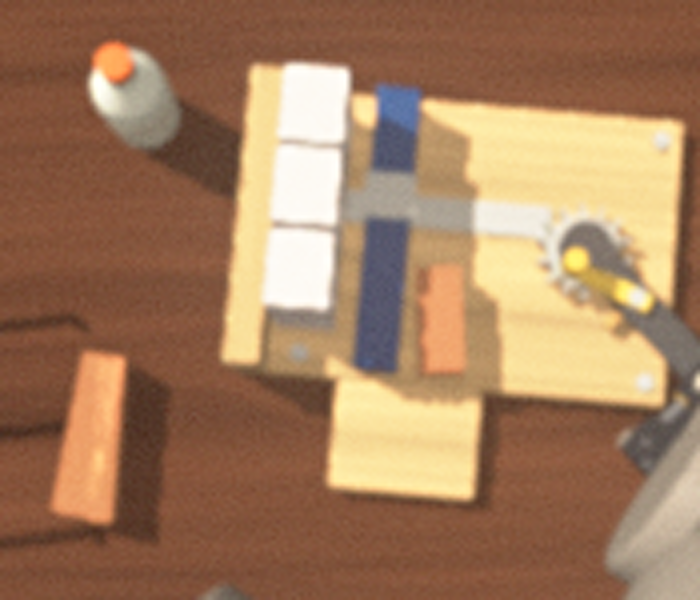

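The jaw advanced about 9 mm (edge at x≈420→410 in the crop). Lever stays jawward. Swinging again.

Call:
carry_out([
  {"tx": -6, "ty": 7, "tz": 0, "rx": 0, "ry": 0, "rz": -0.06},
  {"tx": -10.2, "ty": 14.6, "tz": 0, "rx": 0, "ry": 0, "rz": -0.127},
  {"tx": -8.2, "ty": 15.8, "tz": 0, "rx": 0, "ry": 0, "rz": -0.127},
  {"tx": -6.1, "ty": 16.7, "tz": 0, "rx": 0, "ry": 0, "rz": -0.127},
  {"tx": -4.0, "ty": 17.4, "tz": 0, "rx": 0, "ry": 0, "rz": -0.127},
  {"tx": -1.7, "ty": 17.7, "tz": 0, "rx": 0, "ry": 0, "rz": -0.127},
  {"tx": 0.5, "ty": 17.8, "tz": 0, "rx": 0, "ry": 0, "rz": -0.127},
  {"tx": 2.8, "ty": 17.6, "tz": 0, "rx": 0, "ry": 0, "rz": -0.127},
  {"tx": 5.0, "ty": 17.1, "tz": 0, "rx": 0, "ry": 0, "rz": -0.127},
  {"tx": 7.1, "ty": 16.3, "tz": 0, "rx": 0, "ry": 0, "rz": -0.127},
  {"tx": 9.1, "ty": 15.3, "tz": 0, "rx": 0, "ry": 0, "rz": -0.127},
  {"tx": 0, "ty": 0, "tz": 0, "rx": 0, "ry": 0, "rz": 0},
])

```text
time: 29.7
tool_pos: [509.5, -110.7, 72.4]
tcp_rot: [3.141, -0.001, -0.6]
contact_force: [-0.4, -0.5, -0.6]
grip_width: 29.4
finger_force: 0.0
```

Call:
carry_out([
  {"tx": -9.1, "ty": -15.3, "tz": 0, "rx": 0, "ry": 0, "rz": 0.127},
  {"tx": -7.1, "ty": -16.3, "tz": 0, "rx": 0, "ry": 0, "rz": 0.127},
  {"tx": -5.0, "ty": -17.1, "tz": 0, "rx": 0, "ry": 0, "rz": 0.127},
  {"tx": -2.8, "ty": -17.6, "tz": 0, "rx": 0, "ry": 0, "rz": 0.127},
  {"tx": -0.5, "ty": -17.8, "tz": 0, "rx": 0, "ry": 0, "rz": 0.127},
  {"tx": 1.7, "ty": -17.7, "tz": 0, "rx": 0, "ry": 0, "rz": 0.127},
  {"tx": 4.0, "ty": -17.4, "tz": 0, "rx": 0, "ry": 0, "rz": 0.127},
  {"tx": 6.1, "ty": -16.7, "tz": 0, "rx": 0, "ry": 0, "rz": 0.127},
  {"tx": 8.2, "ty": -15.8, "tz": 0, "rx": 0, "ry": 0, "rz": 0.127},
  {"tx": 10.2, "ty": -14.6, "tz": 0, "rx": 0, "ry": 0, "rz": 0.127},
  {"tx": 6, "ty": -7, "tz": 0, "rx": 0, "ry": 0, "rz": 0.06},
  {"tx": 0, "ty": 0, "tz": 0, "rx": 0, "ry": 0, "rz": 0},
])

```text
time: 30.9
tool_pos: [520.9, -285.4, 72.0]
tcp_rot: [-3.141, 0.0, 0.732]
contact_force: [-1.1, 0.6, 0.7]
grip_width: 29.1
finger_force: 0.7
```

```bash
cat > jaw.py <<'E'
from arc import *
# jaw: blue pixels centroid-lines sampled along press y at x=-60, z=63
im=bot.capture("top").astype(int)
for x in(-80,-60,-40,80):
    b=[]
    for y in np.arange(-40,45,.5):
        X=(P[0]+c*x-s*y,P[1]+s*x+c*y,63);u,v=proj("top",X)
        r=cv2.getRectSubPix(im.astype(np.float32),(1,1),(float(u),float(v)))[0,0]
        if r[2]>r[0]*1.5 : b.append(y)
    print(x,b and(b[0],b[-1],(b[0]+b[-1])/2))
E
python3 jaw.py
```

```text
-80 []
-60 []
-40 []
80 (np.float64(-8.0), np.float64(13.5), np.float64(2.75))
```

Call:
carry_out([
  {"tx": -6, "ty": 7, "tz": 0, "rx": 0, "ry": 0, "rz": -0.06},
  {"tx": -10.2, "ty": 14.6, "tz": 0, "rx": 0, "ry": 0, "rz": -0.127},
  {"tx": -8.2, "ty": 15.8, "tz": 0, "rx": 0, "ry": 0, "rz": -0.127},
  {"tx": -6.1, "ty": 16.7, "tz": 0, "rx": 0, "ry": 0, "rz": -0.127},
  {"tx": -4.0, "ty": 17.4, "tz": 0, "rx": 0, "ry": 0, "rz": -0.127},
  {"tx": -1.7, "ty": 17.7, "tz": 0, "rx": 0, "ry": 0, "rz": -0.127},
  {"tx": 0.5, "ty": 17.8, "tz": 0, "rx": 0, "ry": 0, "rz": -0.127},
  {"tx": 2.8, "ty": 17.6, "tz": 0, "rx": 0, "ry": 0, "rz": -0.127},
  {"tx": 5.0, "ty": 17.1, "tz": 0, "rx": 0, "ry": 0, "rz": -0.127},
  {"tx": 7.1, "ty": 16.3, "tz": 0, "rx": 0, "ry": 0, "rz": -0.127},
  {"tx": 9.1, "ty": 15.3, "tz": 0, "rx": 0, "ry": 0, "rz": -0.127},
  {"tx": 0, "ty": 0, "tz": 0, "rx": 0, "ry": 0, "rz": 0},
])

```text
time: 32.15
tool_pos: [509.4, -110.4, 72.3]
tcp_rot: [3.141, -0.001, -0.601]
contact_force: [-0.0, -0.6, -0.1]
grip_width: 29.7
finger_force: 0.0
```

Call:
carry_out([
  {"tx": -9.1, "ty": -15.3, "tz": 0, "rx": 0, "ry": 0, "rz": 0.127},
  {"tx": -7.1, "ty": -16.3, "tz": 0, "rx": 0, "ry": 0, "rz": 0.127},
  {"tx": -5.0, "ty": -17.1, "tz": 0, "rx": 0, "ry": 0, "rz": 0.127},
  {"tx": -2.8, "ty": -17.6, "tz": 0, "rx": 0, "ry": 0, "rz": 0.127},
  {"tx": -0.5, "ty": -17.8, "tz": 0, "rx": 0, "ry": 0, "rz": 0.127},
  {"tx": 1.7, "ty": -17.7, "tz": 0, "rx": 0, "ry": 0, "rz": 0.127},
  {"tx": 0, "ty": 0, "tz": 0, "rx": 0, "ry": 0, "rz": 0},
])

```text
time: 32.85
tool_pos: [486.4, -214.5, 72.3]
tcp_rot: [3.141, -0.001, 0.163]
contact_force: [-0.3, 1.3, 1.1]
grip_width: 29.3
finger_force: 0.5
```

Call:
carry_out([
  {"tx": 4.0, "ty": -17.4, "tz": 0, "rx": 0, "ry": 0, "rz": 0.127},
  {"tx": 0, "ty": 0, "tz": 0, "rx": 0, "ry": 0, "rz": 0},
])

```text
time: 33.05
tool_pos: [490.8, -231.2, 72.2]
tcp_rot: [3.141, -0.001, 0.288]
contact_force: [-0.3, 1.5, 1.8]
grip_width: 29.7
finger_force: 0.5
```

Call:
carry_out([
  {"tx": 6.1, "ty": -16.7, "tz": 0, "rx": 0, "ry": 0, "rz": 0.127},
  {"tx": 0, "ty": 0, "tz": 0, "rx": 0, "ry": 0, "rz": 0},
])

```text
time: 33.25
tool_pos: [497.0, -247.7, 72.2]
tcp_rot: [3.141, -0.001, 0.414]
contact_force: [-0.0, 0.7, 1.5]
grip_width: 29.4
finger_force: 0.5
```

Call:
carry_out([
  {"tx": 8.2, "ty": -15.8, "tz": 0, "rx": 0, "ry": 0, "rz": 0.127},
  {"tx": 0, "ty": 0, "tz": 0, "rx": 0, "ry": 0, "rz": 0},
])

```text
time: 33.45
tool_pos: [505.3, -263.4, 72.1]
tcp_rot: [3.141, -0.0, 0.54]
contact_force: [-1.4, 0.9, 0.8]
grip_width: 29.6
finger_force: 0.6
```

Call:
carry_out([
  {"tx": 10.2, "ty": -14.6, "tz": 0, "rx": 0, "ry": 0, "rz": 0.127},
  {"tx": 0, "ty": 0, "tz": 0, "rx": 0, "ry": 0, "rz": 0},
])

```text
time: 33.65
tool_pos: [515.3, -277.9, 72.0]
tcp_rot: [3.141, -0.0, 0.667]
contact_force: [-1.3, 0.9, 0.5]
grip_width: 29.3
finger_force: 0.7
```

Call:
carry_out([
  {"tx": 6, "ty": -7, "tz": 0, "rx": 0, "ry": 0, "rz": 0.06},
  {"tx": 0, "ty": 0, "tz": 0, "rx": 0, "ry": 0, "rz": 0},
])

```text
time: 33.85
tool_pos: [520.7, -284.2, 71.8]
tcp_rot: [-3.141, 0.0, 0.726]
contact_force: [-2.1, 1.8, 1.8]
grip_width: 29.6
finger_force: 1.1
```

```bash
python3 - <<'E'
from h import *
crop("top","pics/t6.png",160,110,175,150,4)
E
```

```text
(no output)
```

View pics/t6.png

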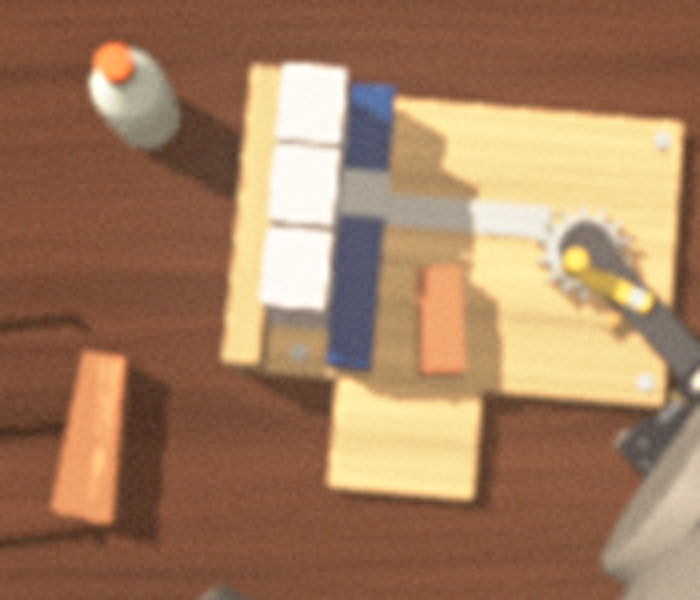

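The jaw now touches the boxes but is a few mm short. One short back-and-forth, watching the force.

Call:
carry_out([
  {"tx": -6, "ty": 7, "tz": 0, "rx": 0, "ry": 0, "rz": -0.06},
  {"tx": -10.2, "ty": 14.6, "tz": 0, "rx": 0, "ry": 0, "rz": -0.127},
  {"tx": -8.2, "ty": 15.8, "tz": 0, "rx": 0, "ry": 0, "rz": -0.127},
  {"tx": -6.1, "ty": 16.7, "tz": 0, "rx": 0, "ry": 0, "rz": -0.127},
  {"tx": -4.0, "ty": 17.4, "tz": 0, "rx": 0, "ry": 0, "rz": -0.127},
  {"tx": -1.7, "ty": 17.7, "tz": 0, "rx": 0, "ry": 0, "rz": -0.127},
  {"tx": 0, "ty": 0, "tz": 0, "rx": 0, "ry": 0, "rz": 0},
])

```text
time: 34.6
tool_pos: [484.3, -193.6, 72.2]
tcp_rot: [-3.141, -0.0, 0.034]
contact_force: [0.1, 0.0, -0.2]
grip_width: 29.4
finger_force: 0.2
```

Call:
carry_out([
  {"tx": 1.7, "ty": -17.7, "tz": 0, "rx": 0, "ry": 0, "rz": 0.127},
  {"tx": 4.0, "ty": -17.4, "tz": 0, "rx": 0, "ry": 0, "rz": 0.127},
  {"tx": 6.1, "ty": -16.7, "tz": 0, "rx": 0, "ry": 0, "rz": 0.127},
  {"tx": 0, "ty": 0, "tz": 0, "rx": 0, "ry": 0, "rz": 0},
])

```text
time: 35.0
tool_pos: [497.1, -249.6, 72.1]
tcp_rot: [3.14, -0.001, 0.418]
contact_force: [0.1, 1.5, 1.4]
grip_width: 29.1
finger_force: 0.6
```

Call:
carry_out([
  {"tx": 8.2, "ty": -15.8, "tz": 0, "rx": 0, "ry": 0, "rz": 0.127},
  {"tx": 0, "ty": 0, "tz": 0, "rx": 0, "ry": 0, "rz": 0},
])

```text
time: 35.2
tool_pos: [505.0, -264.2, 71.9]
tcp_rot: [3.141, 0.0, 0.543]
contact_force: [-1.3, 1.6, 2.3]
grip_width: 29.5
finger_force: 0.8
```

Call:
carry_out([
  {"tx": 5.1, "ty": -7.3, "tz": 0, "rx": 0, "ry": 0, "rz": 0.06},
  {"tx": 0, "ty": 0, "tz": 0, "rx": 0, "ry": 0, "rz": 0},
])

```text
time: 35.4
tool_pos: [508.7, -269.6, 71.7]
tcp_rot: [-3.139, 0.001, 0.601]
contact_force: [-3.8, 3.2, 2.2]
grip_width: 29.5
finger_force: 2.5
```

Call:
carry_out([
  {"tx": 5.1, "ty": -7.3, "tz": 0, "rx": 0, "ry": 0, "rz": 0.06},
  {"tx": 0, "ty": 0, "tz": 0, "rx": 0, "ry": 0, "rz": 0},
])

```text
time: 35.6
tool_pos: [513.1, -275.8, 71.5]
tcp_rot: [-3.136, 0.001, 0.661]
contact_force: [-7.3, 7.0, 5.2]
grip_width: 29.4
finger_force: 4.6
```

```bash
python3 jaw.py
```

```text
-80 []
-60 []
-40 []
80 (np.float64(3.5), np.float64(24.5), np.float64(14.0))
```

Force climbed to 10 N at the knob, so the jaw is tight. Release, lift and look.

Call:
carry_out([
  {"tx": -4, "ty": 5, "tz": 0, "rx": 0, "ry": 0, "rz": 0},
  {"tx": 0, "ty": 0, "tz": 0, "rx": 0, "ry": 0, "rz": 0},
  {"tx": 0, "ty": 0, "tz": 0, "rx": 0, "ry": 0, "rz": 0},
  {"tx": 0, "ty": 0, "tz": 25, "rx": 0, "ry": 0, "rz": 0},
  {"tx": 0, "ty": 0, "tz": 40, "rx": 0, "ry": 0, "rz": 0},
  {"tx": 0, "ty": 0, "tz": 40, "rx": 0, "ry": 0, "rz": 0},
], gripper=0.4)

```text
time: 36.25
tool_pos: [511.0, -273.4, 178.0]
tcp_rot: [3.141, 0.0, 0.663]
contact_force: [0.3, -0.6, -0.0]
grip_width: 55.0
finger_force: 0.0
```

```bash
python3 jaw.py; python3 - <<'E'
from h import *
crop("top","pics/t7.png",140,110,195,150,4)
o=bot.get_obs();print(o["tool_pos"],o["tcp_rot"])
E
```

```text
-80 []
-60 []
-40 []
80 (np.float64(3.5), np.float64(24.5), np.float64(14.0))
[ 513.98335698 -275.38883367  183.34403042] [ 3.12885523 -0.00322965  0.66338582]
```

View pics/t7.png

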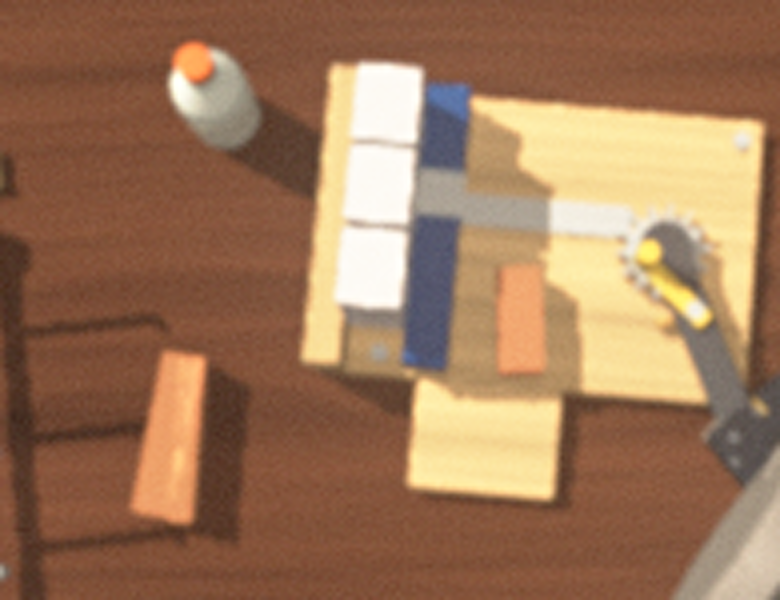

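Jaw tight against the boxes. Refit the wedge at crop corners (165,351),(207,353),(194,525),(131,513).

```bash
python3 - <<'E'
from fit import *
W,e=fit([(55,17.3,32),(55,-10.7,32),(-55,-23.7,32),(-55,17.3,32)],[(165,351),(207,353),(194,525),(132,514)],[500,140,-.17],o=(140,110),s=4);print("wedge",W,e)
np.save("W.npy",W)
P=np.load("poses.npz")["P"]
def w(T,p):
    c,s=np.cos(T[2]),np.sin(T[2]);return np.array([T[0]+c*p[0]-s*p[1],T[1]+s*p[0]+c*p[1]])
# butt grip: wedge x=-37, mid of sides: +17.3 and -(21.6)
m=(17.3-(10.7+13*92/110))/2;print("butt mid y",m)
print("grip",w(W,(-37,m)))
# bisector grip yaw = W yaw+.06 ; target with tip at press xt, +y side at jaw back y=0 less g
for xt,g in((-115,2),(-95,1.5),(-60,.7),(-35,.5)):
    T=w(P,(xt-55,-17.3-g));print(xt,"origin",T.round(1),"grip",w([*T,P[2]],(-37,m)).round(1))
E
```

```text
wedge [ 5.04545450e+02  1.41553548e+02 -1.89281981e-01] 1.32
butt mid y -2.136363636363635
grip [467.80432002 146.41702987]
-115 origin [467.3 -55.3] grip [430.3 -53.6]
-95 origin [487.3 -56.8] grip [450.3 -55.2]
-60 origin [522.2 -59.6] grip [485.2 -57.9]
-35 origin [547.1 -61.9] grip [510.1 -60.3]
```

The gripper body (±95 along y) would meet the hook tips when gripping the wedge here. I'll first nudge it about 40 mm away from the rack with closed fingers.

Call:
carry_out([
  {"tx": -0.5, "ty": 41, "tz": 0, "rx": 0, "ry": 0, "rz": 0.0657},
  {"tx": -0.5, "ty": 41, "tz": 0, "rx": 0, "ry": 0, "rz": 0.0657},
  {"tx": -0.5, "ty": 41, "tz": 0, "rx": 0, "ry": 0, "rz": 0.0657},
  {"tx": -0.5, "ty": 41, "tz": 0, "rx": 0, "ry": 0, "rz": 0.0657},
  {"tx": -0.5, "ty": 41, "tz": 0, "rx": 0, "ry": 0, "rz": 0.0657},
  {"tx": -0.5, "ty": 41, "tz": 0, "rx": 0, "ry": 0, "rz": 0.0657},
  {"tx": -0.5, "ty": 41, "tz": 0, "rx": 0, "ry": 0, "rz": 0.0657},
  {"tx": -0.5, "ty": 41, "tz": 0, "rx": 0, "ry": 0, "rz": 0.0657},
  {"tx": -0.5, "ty": 41, "tz": 0, "rx": 0, "ry": 0, "rz": 0.0657},
  {"tx": -0.5, "ty": 41, "tz": 0, "rx": 0, "ry": 0, "rz": 0.0657},
  {"tx": -0.5, "ty": 41, "tz": 0, "rx": 0, "ry": 0, "rz": 0.0657},
  {"tx": 0, "ty": 0, "tz": 0, "rx": 0, "ry": 0, "rz": 0},
], gripper=1)

```text
time: 37.55
tool_pos: [505.4, 182.1, 176.8]
tcp_rot: [3.14, -0.001, 1.393]
contact_force: [0.5, -0.2, -0.0]
grip_width: 0.6
finger_force: 0.0
```

Call:
carry_out([
  {"tx": 0, "ty": 0, "tz": 0, "rx": 0, "ry": 0, "rz": 0},
  {"tx": 0, "ty": 0, "tz": 0, "rx": 0, "ry": 0, "rz": 0},
  {"tx": 0, "ty": 0, "tz": 0, "rx": 0, "ry": 0, "rz": 0},
  {"tx": 0, "ty": 0, "tz": 0, "rx": 0, "ry": 0, "rz": 0},
])

```text
time: 37.95
tool_pos: [505.8, 176.9, 177.1]
tcp_rot: [3.141, 0.0, 1.386]
contact_force: [0.2, -1.0, 0.5]
grip_width: 0.5
finger_force: 0.0
```

```bash
python3 - <<'E'
from h import *
im=bot.capture("top");cv2.imwrite("pics/t8.png",im[:,:,::-1])
# wedge mask near expected place: orange-brown
h=cv2.cvtColor(im,cv2.COLOR_RGB2HSV)
m=((h[...,0]<12)&(h[...,1]>100)&(h[...,2]>150)).astype(np.uint8);
for n,st in [(0,0)]: 
    k,l,s,c=cv2.connectedComponentsWithStats(m)
    print([(s[i].tolist(),c[i].round(1).tolist()) for i in range(1,k) if s[i,4]>60])
E
```

```text
[([22, 47, 15, 19, 99], [29.8, 54.1]), ([65, 50, 36, 4, 62], [84.0, 52.4]), ([321, 214, 14, 11, 116], [327.4, 218.9]), ([172, 217, 13, 24, 61], [175.6, 230.8])]
```

Call:
carry_out([
  {"tx": 2, "ty": -0.5, "tz": -40, "rx": 0, "ry": 0, "rz": 0},
  {"tx": 0, "ty": 0, "tz": -40, "rx": 0, "ry": 0, "rz": 0},
  {"tx": 0, "ty": 0, "tz": -40, "rx": 0, "ry": 0, "rz": 0},
  {"tx": 0, "ty": 0, "tz": -30, "rx": 0, "ry": 0, "rz": 0},
  {"tx": 0, "ty": 0, "tz": -14, "rx": 0, "ry": 0, "rz": 0},
  {"tx": 0, "ty": 0, "tz": 0, "rx": 0, "ry": 0, "rz": 0},
  {"tx": 0, "ty": 0, "tz": 0, "rx": 0, "ry": 0, "rz": 0},
])

```text
time: 38.7
tool_pos: [508.0, 177.2, 13.5]
tcp_rot: [3.141, -0.0, 1.388]
contact_force: [-0.7, -0.4, 0.0]
grip_width: 0.3
finger_force: 0.0
```

Call:
carry_out([
  {"tx": -1.1, "ty": -5.9, "tz": 0, "rx": 0, "ry": 0, "rz": 0},
  {"tx": -1.1, "ty": -5.9, "tz": 0, "rx": 0, "ry": 0, "rz": 0},
  {"tx": -1.1, "ty": -5.9, "tz": 0, "rx": 0, "ry": 0, "rz": 0},
  {"tx": -1.1, "ty": -5.9, "tz": 0, "rx": 0, "ry": 0, "rz": 0},
  {"tx": -1.1, "ty": -5.9, "tz": 0, "rx": 0, "ry": 0, "rz": 0},
  {"tx": -1.1, "ty": -5.9, "tz": 0, "rx": 0, "ry": 0, "rz": 0},
  {"tx": -1.1, "ty": -5.9, "tz": 0, "rx": 0, "ry": 0, "rz": 0},
  {"tx": -1.1, "ty": -5.9, "tz": 0, "rx": 0, "ry": 0, "rz": 0},
  {"tx": 0, "ty": 0, "tz": 0, "rx": 0, "ry": 0, "rz": 0},
])

```text
time: 39.6
tool_pos: [498.4, 129.4, 12.9]
tcp_rot: [-3.141, 0.001, 1.388]
contact_force: [-0.3, -0.2, -0.3]
grip_width: 0.6
finger_force: 0.0
```

Call:
carry_out([
  {"tx": 2.8, "ty": 14.7, "tz": 0, "rx": 0, "ry": 0, "rz": 0},
  {"tx": 0, "ty": 0, "tz": 40, "rx": 0, "ry": 0, "rz": 0},
  {"tx": 0, "ty": 0, "tz": 40, "rx": 0, "ry": 0, "rz": 0},
  {"tx": 0, "ty": 0, "tz": 40, "rx": 0, "ry": 0, "rz": 0},
  {"tx": 0, "ty": 0, "tz": 30, "rx": 0, "ry": 0, "rz": 0},
  {"tx": -20, "ty": 45, "tz": 0, "rx": 0, "ry": 0, "rz": 0},
  {"tx": -20, "ty": 45, "tz": 0, "rx": 0, "ry": 0, "rz": 0},
  {"tx": -20, "ty": 45, "tz": 0, "rx": 0, "ry": 0, "rz": 0},
  {"tx": -20, "ty": 45, "tz": 0, "rx": 0, "ry": 0, "rz": 0},
])

```text
time: 40.5
tool_pos: [420.2, 327.5, 163.2]
tcp_rot: [3.141, -0.0, 1.388]
contact_force: [1.0, 0.9, -0.6]
grip_width: 0.3
finger_force: 0.0
```

```bash
python3 - <<'E'
from h import *
im=bot.capture("top");cv2.imwrite("pics/t9.png",cv2.resize(im[150:260,150:260,::-1],None,fx=5,fy=5,interpolation=cv2.INTER_CUBIC))
E
```

View pics/t9.png

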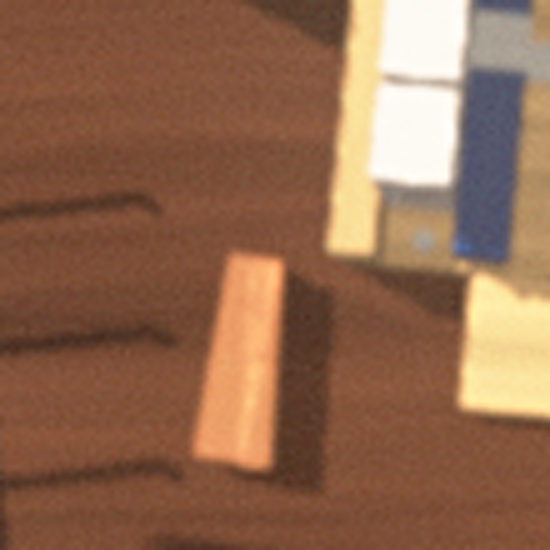

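Wedge now at crop corners (229,253),(284,257),(273,470),(192,460).

```bash
python3 - <<'E'
from fit import *
im=cv2.imread("pics/t9.png");hs=cv2.cvtColor(im,cv2.COLOR_BGR2HSV)
m=((hs[...,2]>165)&(hs[...,0]<16)).astype(np.uint8);m[:,:150]=0;m[:,325:]=0;m[:230]=0
k,l,s,c=cv2.connectedComponentsWithStats(m);i=1+np.argmax(s[1:,4]);print(s[i])
cn=max(cv2.findContours((l==i).astype(np.uint8),0,1)[0],key=cv2.contourArea)
q=cv2.approxPolyDP(cv2.convexHull(cn),12,True)[:,0];print(q.tolist())
cam=bot.camera_model("top");print("cam",-cam["R"].T@cam["t"])
o=[(55,17.3,32),(55,-10.7,32),(-55,-23.7,32),(-55,17.3,32)]
W,e=fit(o,[(229,253),(284,257),(273,470),(192,460)],[500,100,-.17],o=(150,150),s=5);print(W,e)
# mask moment based check: centroid & axis of projected model vs mask
from scipy.optimize import minimize
d=(l==i).astype(np.uint8)
def cost(x):
    c_,s_=np.cos(x[2]),np.sin(x[2]);p=[]
    for a,b,z in o:
        p.append((proj("top",(x[0]+c_*a-s_*b,x[1]+s_*a+c_*b,z))-150+.4)*5)
    r=np.zeros_like(d);cv2.fillPoly(r,[np.round(np.array(p)*16).astype(np.int32)],1,shift=4)
    return float((r!=d).sum())
r=minimize(cost,W,method="Nelder-Mead",options=dict(initial_simplex=[W,W+[4,0,0],W+[0,4,0],W+[0,0,.05]]));print(r.x,r.fun,cost(W))
np.save("W.npy",r.x)
W=r.x;cs,sn=np.cos(W[2]),np.sin(W[2]);a,b=-37,-2.1
print("grip",W[0]+cs*a-sn*b,W[1]+sn*a+cs*b,bot.get_obs()["tool_pos"])
E
```

```text
[  192   251    93   218 14374]
[[236, 251], [284, 264], [263, 468], [192, 452]]
cam [ 440.08301274  -60.78344544 1066.50080089]
[ 4.95625709e+02  1.00348308e+02 -1.69490104e-01] 1.05
[ 4.96844587e+02  1.01592907e+02 -1.97695479e-01] 1566.0 1725.0
grip 460.15281874262826 106.80098888958307 [416.70863221 333.61304107 163.23506879]
```

Call:
carry_out([
  {"tx": 3.57, "ty": -18.95, "tz": 0, "rx": 0, "ry": 0, "rz": -0.131},
  {"tx": 3.57, "ty": -18.95, "tz": 0, "rx": 0, "ry": 0, "rz": -0.131},
  {"tx": 3.57, "ty": -18.95, "tz": 0, "rx": 0, "ry": 0, "rz": -0.131},
  {"tx": 3.57, "ty": -18.95, "tz": 0, "rx": 0, "ry": 0, "rz": -0.131},
  {"tx": 3.57, "ty": -18.95, "tz": 0, "rx": 0, "ry": 0, "rz": -0.131},
  {"tx": 3.57, "ty": -18.95, "tz": 0, "rx": 0, "ry": 0, "rz": -0.131},
  {"tx": 3.57, "ty": -18.95, "tz": 0, "rx": 0, "ry": 0, "rz": -0.131},
  {"tx": 3.57, "ty": -18.95, "tz": 0, "rx": 0, "ry": 0, "rz": -0.131},
  {"tx": 3.57, "ty": -18.95, "tz": 0, "rx": 0, "ry": 0, "rz": -0.131},
  {"tx": 3.57, "ty": -18.95, "tz": 0, "rx": 0, "ry": 0, "rz": -0.131},
  {"tx": 3.57, "ty": -18.95, "tz": 0, "rx": 0, "ry": 0, "rz": -0.131},
  {"tx": 3.57, "ty": -18.95, "tz": 0, "rx": 0, "ry": 0, "rz": -0.131},
], gripper=0.3)

```text
time: 41.75
tool_pos: [464.6, 97.5, 163.0]
tcp_rot: [3.142, 0.0, -0.188]
contact_force: [-0.5, 0.0, 0.4]
grip_width: 63.9
finger_force: 0.0
```

Call:
carry_out([
  {"tx": 0, "ty": 0, "tz": 0, "rx": 0, "ry": 0, "rz": 0},
  {"tx": 0, "ty": 0, "tz": 0, "rx": 0, "ry": 0, "rz": 0},
  {"tx": 0, "ty": 0, "tz": 0, "rx": 0, "ry": 0, "rz": 0},
])

```text
time: 42.05
tool_pos: [464.2, 98.5, 163.0]
tcp_rot: [-3.141, 0.0, -0.181]
contact_force: [-0.1, 0.3, -0.0]
grip_width: 64.1
finger_force: 0.0
```

Call:
carry_out([
  {"tx": -4.7, "ty": 7.7, "tz": -30, "rx": 0, "ry": 0, "rz": 0},
  {"tx": 0, "ty": 0, "tz": -40, "rx": 0, "ry": 0, "rz": 0},
  {"tx": 0, "ty": 0, "tz": -40, "rx": 0, "ry": 0, "rz": 0},
  {"tx": 0, "ty": 0, "tz": -30, "rx": 0, "ry": 0, "rz": 0},
  {"tx": 0, "ty": 0, "tz": -15, "rx": 0, "ry": 0, "rz": 0},
  {"tx": 0, "ty": 0, "tz": 0, "rx": 0, "ry": 0, "rz": 0},
  {"tx": 0, "ty": 0, "tz": 0, "rx": 0, "ry": 0, "rz": 0},
])

```text
time: 42.75
tool_pos: [459.8, 105.9, 8.3]
tcp_rot: [3.142, 0.0, -0.182]
contact_force: [0.4, 0.2, 0.6]
grip_width: 64.5
finger_force: 0.0
```

Call:
carry_out([
  {"tx": 0, "ty": 0, "tz": -2, "rx": 0, "ry": 0, "rz": 0},
  {"tx": 0, "ty": 0, "tz": 0, "rx": 0, "ry": 0, "rz": 0},
  {"tx": 0, "ty": 0, "tz": 0, "rx": 0, "ry": 0, "rz": 0},
  {"tx": 0, "ty": 0, "tz": 0, "rx": 0, "ry": 0, "rz": 0},
  {"tx": 0, "ty": 0, "tz": 0, "rx": 0, "ry": 0, "rz": 0},
  {"tx": 0, "ty": 0, "tz": 0, "rx": 0, "ry": 0, "rz": 0},
], gripper=1)

```text
time: 43.35
tool_pos: [460.0, 105.3, 6.6]
tcp_rot: [-3.141, -0.001, -0.184]
contact_force: [-1.1, 1.7, 6.3]
grip_width: 39.3
finger_force: 29.8
```

Call:
carry_out([
  {"tx": 0, "ty": 0, "tz": 25, "rx": 0, "ry": 0, "rz": 0},
  {"tx": 0, "ty": 0, "tz": 25, "rx": 0, "ry": 0, "rz": 0},
  {"tx": -5, "ty": -26.5, "tz": 0, "rx": 0, "ry": 0, "rz": 0.0137},
  {"tx": -5, "ty": -26.5, "tz": 0, "rx": 0, "ry": 0, "rz": 0.0137},
  {"tx": -5, "ty": -26.5, "tz": 0, "rx": 0, "ry": 0, "rz": 0.0137},
  {"tx": -5, "ty": -26.5, "tz": 0, "rx": 0, "ry": 0, "rz": 0.0137},
  {"tx": -5, "ty": -26.5, "tz": 0, "rx": 0, "ry": 0, "rz": 0.0137},
  {"tx": -5, "ty": -26.5, "tz": 0, "rx": 0, "ry": 0, "rz": 0.0137},
  {"tx": 0, "ty": 0, "tz": 0, "rx": 0, "ry": 0, "rz": 0},
  {"tx": 0, "ty": 0, "tz": 0, "rx": 0, "ry": 0, "rz": 0},
  {"tx": 0, "ty": 0, "tz": 0, "rx": 0, "ry": 0, "rz": 0},
])

```text
time: 44.45
tool_pos: [429.6, -53.2, 56.0]
tcp_rot: [-3.141, 0.0, -0.101]
contact_force: [0.0, -0.3, -0.4]
grip_width: 39.3
finger_force: 29.7
```

```bash
python3 - <<'E'
from h import *
im=bot.capture("top");a=cv2.resize(im[140:250,195:305,::-1],None,fx=5,fy=5,interpolation=cv2.INTER_CUBIC)
b=cv2.resize(bot.capture("scene")[120:250,190:310,::-1],None,fx=4.2,fy=4.2,interpolation=cv2.INTER_CUBIC)[:550,:250*2]
P=np.load("poses.npz")["P"];c,s=np.cos(P[2]),np.sin(P[2])
for x,y,z in((-95,0,63),(-95,-35.2,53),(-100,-15,18)):
    p=(proj("top",(P[0]+c*x-s*y,P[1]+s*x+c*y,z))-[195,140]+.5)*5
    cv2.drawMarker(a,tuple(int(v) for v in p),(255,0,255),0,10,1)
b=b[:,:250] if 0 else cv2.resize(b,None,fx=.5,fy=1) if 0 else b
o=np.zeros((600,800,3),np.uint8);w2=800-a.shape[1];b=cv2.resize(b,(w2,int(b.shape[0]*w2/b.shape[1])));o[:a.shape[0],:a.shape[1]]=a;o[:b.shape[0],a.shape[1]:]=b
cv2.imwrite("pics/f.png",o);print(bot.get_obs()["tool_pos"],bot.get_obs()["tcp_rot"])
# wedge thin-end edge estimate in top image from orange mask
h=cv2.cvtColor(a,cv2.COLOR_BGR2HSV);m=((h[...,2]>130)&(h[...,0]<14)&(h[...,1]>110)).astype(np.uint8)
k,l,st,ce=cv2.connectedComponentsWithStats(m);print([(st[i].tolist()) for i in range(1,k) if st[i,4]>400])
E
```

```text
[429.71407063 -52.98252653  55.98737552] [-3.14154786e+00  2.30372154e-04 -1.00404428e-01]
[[0, 52, 122, 151, 11533], [342, 180, 66, 141, 8228], [0, 204, 191, 165, 4887], [277, 346, 65, 81, 1915], [452, 366, 98, 26, 1284], [447, 393, 103, 136, 7922], [0, 405, 136, 100, 7302], [26, 517, 64, 33, 820]]
```

View pics/f.png

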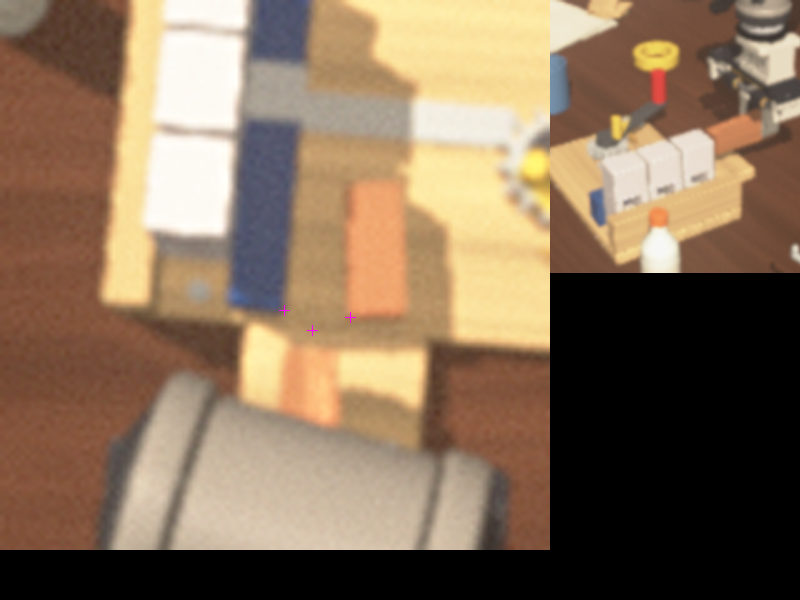

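The wedge is held level; its thin end in the crop is at (283..341, 347), in front of the gap (marks at x=285 and 350).

```bash
python3 - <<'E'
from h import *
P=np.load("poses.npz")["P"];c,s=np.cos(P[2]),np.sin(P[2])
for p in((284,347),(341,350),(281,410),(338,420)):
    X=ray("top",np.array(p)/5+[195,140]-.4,81.4)[:2]-P[:2];print(p,(c*X[0]+s*X[1]).round(1),(-s*X[0]+c*X[1]).round(1))
X=np.array([429.7,-53.0])-P[:2];print("grip",c*X[0]+s*X[1],-s*X[0]+c*X[1])
E
```

```text
(284, 347) -116.0 -2.2
(341, 350) -115.1 -31.6
(281, 410) -148.5 -3.5
(338, 420) -151.1 -33.1
grip -207.6810696012975 -20.88685439597737
```

Call:
carry_out([
  {"tx": 0, "ty": 0, "tz": -15, "rx": 0, "ry": 0, "rz": 0},
  {"tx": 0, "ty": 0, "tz": -10, "rx": 0, "ry": 0, "rz": 0},
  {"tx": 0, "ty": 0, "tz": -4.5, "rx": 0, "ry": 0, "rz": 0},
  {"tx": 0, "ty": 0, "tz": 0, "rx": 0, "ry": 0, "rz": 0},
  {"tx": 9.95, "ty": -1, "tz": 0, "rx": 0, "ry": 0, "rz": 0},
  {"tx": 9.95, "ty": -1, "tz": 0, "rx": 0, "ry": 0, "rz": 0},
  {"tx": 9.95, "ty": -1, "tz": 0, "rx": 0, "ry": 0, "rz": 0},
  {"tx": 9.95, "ty": -1, "tz": 0, "rx": 0, "ry": 0, "rz": 0},
  {"tx": 0, "ty": 0, "tz": 0, "rx": 0, "ry": 0, "rz": 0},
  {"tx": 0, "ty": 0, "tz": 0, "rx": 0, "ry": 0, "rz": 0},
])

```text
time: 45.55
tool_pos: [469.5, -57.7, 26.4]
tcp_rot: [3.142, 0.0, -0.101]
contact_force: [-0.0, -0.1, -0.1]
grip_width: 39.6
finger_force: 29.7
```

Call:
carry_out([
  {"tx": 0, "ty": 0, "tz": -1.2, "rx": 0, "ry": 0, "rz": 0},
  {"tx": 8, "ty": -0.8, "tz": 0, "rx": 0, "ry": 0, "rz": 0},
  {"tx": 8, "ty": -0.8, "tz": 0, "rx": 0, "ry": 0, "rz": 0},
  {"tx": 8, "ty": -0.8, "tz": 0, "rx": 0, "ry": 0, "rz": 0},
  {"tx": 0, "ty": 0, "tz": 0, "rx": 0, "ry": 0, "rz": 0},
  {"tx": 0, "ty": 0, "tz": 0, "rx": 0, "ry": 0, "rz": 0},
])

```text
time: 46.15
tool_pos: [494.2, -60.0, 25.3]
tcp_rot: [3.142, -0.001, -0.101]
contact_force: [1.6, 1.7, -0.3]
grip_width: 39.5
finger_force: 30.1
```

Call:
carry_out([
  {"tx": 5, "ty": -0.5, "tz": 0, "rx": 0, "ry": 0, "rz": 0},
  {"tx": 0, "ty": 0, "tz": 0, "rx": 0, "ry": 0, "rz": 0},
  {"tx": 0, "ty": 0, "tz": 0, "rx": 0, "ry": 0, "rz": 0},
])

```text
time: 46.45
tool_pos: [497.7, -60.0, 25.0]
tcp_rot: [-3.141, 0.002, -0.101]
contact_force: [-1.3, 4.1, -1.3]
grip_width: 39.8
finger_force: 30.1
```

Call:
carry_out([
  {"tx": 5, "ty": -0.5, "tz": 0, "rx": 0, "ry": 0, "rz": 0},
  {"tx": 0, "ty": 0, "tz": 0, "rx": 0, "ry": 0, "rz": 0},
  {"tx": 0, "ty": 0, "tz": 0, "rx": 0, "ry": 0, "rz": 0},
])

```text
time: 46.75
tool_pos: [501.7, -60.0, 24.8]
tcp_rot: [-3.14, 0.005, -0.101]
contact_force: [-4.0, 7.1, 0.8]
grip_width: 39.6
finger_force: 30.0
```

Call:
carry_out([
  {"tx": 3, "ty": 1.2, "tz": 0, "rx": 0, "ry": 0, "rz": 0},
  {"tx": 0, "ty": 0, "tz": 0, "rx": 0, "ry": 0, "rz": 0},
  {"tx": 0, "ty": 0, "tz": 0, "rx": 0, "ry": 0, "rz": 0},
])

```text
time: 47.05
tool_pos: [506.7, -59.9, 25.3]
tcp_rot: [-3.142, -0.0, -0.101]
contact_force: [-1.0, 3.0, -0.8]
grip_width: 39.6
finger_force: 30.1
```

Call:
carry_out([
  {"tx": 4, "ty": 0.2, "tz": 0, "rx": 0, "ry": 0, "rz": 0},
  {"tx": 0, "ty": 0, "tz": 0, "rx": 0, "ry": 0, "rz": 0},
  {"tx": 0, "ty": 0, "tz": 0, "rx": 0, "ry": 0, "rz": 0},
])

```text
time: 47.35
tool_pos: [510.9, -59.8, 25.3]
tcp_rot: [3.141, -0.001, -0.101]
contact_force: [0.5, 4.3, -1.5]
grip_width: 39.5
finger_force: 30.1
```

Call:
carry_out([
  {"tx": 4, "ty": 0, "tz": 0, "rx": 0, "ry": 0, "rz": 0},
  {"tx": 0, "ty": 0, "tz": 0, "rx": 0, "ry": 0, "rz": 0},
  {"tx": 0, "ty": 0, "tz": 0, "rx": 0, "ry": 0, "rz": 0},
])

```text
time: 47.65
tool_pos: [512.0, -59.8, 24.8]
tcp_rot: [3.141, 0.006, -0.101]
contact_force: [-7.7, 0.6, 2.7]
grip_width: 39.6
finger_force: 29.7
```

Call:
carry_out([
  {"tx": 4, "ty": -0.4, "tz": 0, "rx": 0, "ry": 0, "rz": 0},
  {"tx": 0, "ty": 0, "tz": 0, "rx": 0, "ry": 0, "rz": 0},
  {"tx": 0, "ty": 0, "tz": 0, "rx": 0, "ry": 0, "rz": 0},
])

```text
time: 47.95
tool_pos: [512.4, -59.8, 24.4]
tcp_rot: [-3.141, 0.013, -0.101]
contact_force: [-18.9, -0.7, 9.0]
grip_width: 39.5
finger_force: 29.5
```

Call:
carry_out([
  {"tx": 4, "ty": -0.4, "tz": 0, "rx": 0, "ry": 0, "rz": 0},
  {"tx": 0, "ty": 0, "tz": 0, "rx": 0, "ry": 0, "rz": 0},
  {"tx": 0, "ty": 0, "tz": 0, "rx": 0, "ry": 0, "rz": 0},
])

```text
time: 48.25
tool_pos: [513.7, -59.8, 23.9]
tcp_rot: [-3.141, 0.02, -0.1]
contact_force: [-25.4, -0.9, 11.9]
grip_width: 39.1
finger_force: 29.3
```

Call:
carry_out([
  {"tx": -2, "ty": 0.2, "tz": 0, "rx": 0, "ry": 0, "rz": 0},
  {"tx": 0, "ty": 0, "tz": 0, "rx": 0, "ry": 0, "rz": 0},
  {"tx": 0, "ty": 0, "tz": 0, "rx": 0, "ry": 0, "rz": 0},
  {"tx": -2, "ty": 0, "tz": 0, "rx": 0, "ry": 0, "rz": 0},
  {"tx": 0, "ty": 0, "tz": 20, "rx": 0, "ry": 0, "rz": 0},
  {"tx": 0, "ty": 0, "tz": 40, "rx": 0, "ry": 0, "rz": 0},
  {"tx": -20, "ty": 0, "tz": 40, "rx": 0, "ry": 0, "rz": 0},
  {"tx": -40, "ty": 0, "tz": 30, "rx": 0, "ry": 0, "rz": 0},
  {"tx": -20, "ty": 40, "tz": 0, "rx": 0, "ry": 0, "rz": 0},
  {"tx": 0, "ty": 45, "tz": 0, "rx": 0, "ry": 0, "rz": 0},
  {"tx": 0, "ty": 45, "tz": 0, "rx": 0, "ry": 0, "rz": 0},
  {"tx": 0, "ty": 45, "tz": 0, "rx": 0, "ry": 0, "rz": 0},
], gripper=0.3)

```text
time: 49.45
tool_pos: [438.7, 116.1, 156.0]
tcp_rot: [-3.141, -0.002, -0.102]
contact_force: [0.9, 0.2, 0.5]
grip_width: 63.8
finger_force: 0.0
```

```bash
python3 jaw.py; python3 - <<'E'
from h import *
o=bot.get_obs();print(o["tool_pos"],o["contact_force"])
P=np.load("poses.npz")["P"];c,s=np.cos(P[2]),np.sin(P[2])
im=bot.capture("top");hsv=cv2.cvtColor(im,cv2.COLOR_RGB2HSV)
# scan wedge top (z=50) along press y=-15 and y=-20: print hue/sat/val by press x
for y in(-12,-18):
    r=[]
    for x in range(-165,-5,5):
        u,v=proj("top",(P[0]+c*x-s*y,P[1]+s*x+c*y,50));r.append((x,*hsv[int(round(v)),int(round(u))].tolist()))
    print(y,r)
E
```

```text
-80 []
-60 []
-40 []
80 (np.float64(3.5), np.float64(25.0), np.float64(14.25))
[438.12509452 121.90657314 155.9555201 ] [-1.60244032  4.47390544  0.42251705]
-12 [(-165, 23, 91, 253), (-160, 23, 91, 251), (-155, 23, 92, 253), (-150, 18, 115, 227), (-145, 13, 135, 189), (-140, 12, 143, 235), (-135, 12, 139, 238), (-130, 12, 143, 236), (-125, 13, 141, 238), (-120, 12, 138, 238), (-115, 12, 143, 238), (-110, 12, 139, 235), (-105, 13, 138, 239), (-100, 12, 142, 233), (-95, 12, 143, 176), (-90, 12, 140, 158), (-85, 11, 135, 161), (-80, 11, 135, 164), (-75, 12, 146, 155), (-70, 11, 137, 164), (-65, 11, 136, 161), (-60, 12, 134, 162), (-55, 11, 138, 159), (-50, 11, 135, 162), (-45, 12, 135, 162), (-40, 12, 133, 161), (-35, 13, 122, 172), (-30, 17, 109, 190), (-25, 16, 112, 189), (-20, 16, 108, 179), (-15, 17, 112, 185), (-10, 17, 116, 195)]
-18 [(-165, 23, 90, 252), (-160, 23, 95, 251), (-155, 21, 103, 250), (-150, 16, 117, 188), (-145, 12, 137, 211), (-140, 13, 140, 239), (-135, 13, 141, 238), (-130, 13, 138, 240), (-125, 13, 143, 235), (-120, 13, 140, 239), (-115, 12, 139, 240), (-110, 13, 139, 238), (-105, 12, 143, 238), (-100, 12, 139, 235), (-95, 11, 141, 185), (-90, 11, 135, 160), (-85, 11, 138, 161), (-80, 11, 142, 160), (-75, 11, 141, 161), (-70, 11, 135, 164), (-65, 11, 136, 159), (-60, 12, 141, 157), (-55, 11, 137, 156), (-50, 11, 138, 163), (-45, 12, 136, 163), (-40, 11, 133, 161), (-35, 13, 122, 177), (-30, 17, 112, 185), (-25, 16, 111, 186), (-20, 16, 109, 180), (-15, 17, 109, 191), (-10, 17, 110, 195)]
```

The wedge spans press x −145 to −35, 60 mm in and jammed. Jaw unchanged. Handing in.

Call:
carry_out([
  {"tx": 0, "ty": 0, "tz": 0, "rx": 0, "ry": 0, "rz": 0},
  {"tx": 0, "ty": 0, "tz": 0, "rx": 0, "ry": 0, "rz": 0},
  {"tx": 0, "ty": 0, "tz": 0, "rx": 0, "ry": 0, "rz": 0},
])

```text
time: 49.85
tool_pos: [438.7, 113.5, 155.3]
tcp_rot: [3.141, 0.0, -0.103]
contact_force: [-0.3, -0.3, -0.2]
grip_width: 64.2
finger_force: 0.0
```

```bash
python3 -c "
from plant import bot
print(bot.close_job())"
```

```text
the job is handed in; nothing more can be done
None
```

The job is handed in at about 50 s, with no verdict returned: three boxes stand clamped in the bay, the lever is set to close, and the wedge is driven about 60 mm into the gap and jammed.

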